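# Charge the bench deburring tumbler with bushes through its spring flap

## Robot

A 7-joint arm with a two-finger parallel gripper is mounted at the origin on a cart in front of the work surface, level with it; the furniture and walls round the work are solid. World frame = base frame: x ahead of the robot, y to its left, z up, the work surface at z = 0. Lengths are in mm, angles in rad, forces in N, time in s.
With the tool pointing down it reaches from about 425 to 875 mm from the base axis. Payload 4.7 kg.
Tool frame: the origin (TCP) lies midway between the tips of the shut fingers; the grasp point (between the pads) lies hold_point_z behind it (hold_point_z is the distance from the TCP to the grasp point, in mm); z points along the fingers, y is the line along which they close (so a half turn about z gives the same grasp; the last joint's range is limited). The gripper opens to 85 mm and grips with 20 to 120 N. Pads are 22 mm wide; open, the fingers measure 114 mm over their backs; the gripper's body (76 mm by 85 mm) begins 54 mm behind the grasp point. The pads swing forward as they close: fully open they stand 13 mm farther back than shut.
Start: joints at [1.177, 0.321, -0.07, 1.45, 0.023, 1.371, -0.057], TCP at [257.767, -596.725, 231.349] pointing down, gripper open.
Joint ranges: [-2.86, 2.86], [-0.3, 2.09], [-1.38, 1.24], [0.06, 2.45], [-1.56, 4.7], [0.09, 2.05], [-2.69, 2.69]. Speed limits (rad/s): [2.57, 2.57, 3.14, 3.14, 3.14, 3.14, 3.14].

## Interface

Orientations are given as [roll, pitch, yaw] about the fixed x, y, z axes, in that order (R = Rz(yaw) Ry(pitch) Rx(roll)).
In Python, from cell import get_state, snapshot, job_done, masks_of, hold_point_z gives the robot as it stands.
- The arm moves only by the shell command python3 -m inch 'ROWS' [OPENING] [FORCE]. ROWS is JSON, a list of rows, each an object of numbers: "x", "y", "z": the shift along the world's x, y, z scaled (see below); "rx", "ry", "rz": the turn, a rotation vector about the world's x, y, z scaled (see below). In form: [{"x": .., "y": .., "z": .., "rx": .., "ry": .., "rz": ..}, ...]. A call has 1 to 8 rows; each row is the pose to reach, as a shift and turn from the pose commanded when the call began; what a row does not reach only later rows make up. The controller multiplies each number of a shift by 0.12 m and each number of a turn by 90 degrees. A row lasts 1/12 s, in which the tool goes at most 41.7 mm and 7.16 degrees, less where a joint would pass 70% of its speed; a pose out of reach is approached as far as the arm can. A call with a number of a shift or a turn outside -1 to 1 is refused whole. A call with a gripper value outside its range is refused whole. OPENING is the opening, from -1 (shut) to 1 (fully open), so that 0 is half open, set as the call begins (- or left out, the last holds). The fingers move at their own pace and stop on an object; FORCE is the grip in N (left out, the last holds). Time passes only in rows, so rows that repeat a pose let the fingers close. It gives the time, the measured TCP pose, the force, the opening and the grip force at its end, in the units of the state.
- get_state(): the state, without advancing time (a new reading comes with each control period).
- snapshot(name): name is "scene" or "side" or "wrist"; returns a dict with "frame" (420x560x3 uint8, red, green, blue), "camera_matrix" (3x3 intrinsics, pixels), "dist_coeffs" ([k1, k2, p1, p2, k3] as OpenCV has them; the pictures are not rectified), "world_to_cam" (4x4, takes a point from world to camera coordinates); the wrist camera has in their place "T_tool_cam" (4x4, takes a point from camera to tool coordinates, whose origin is the TCP and whose axes are the flange's). Camera axes: x right, y up, looking along -z (the intrinsics and any distortion apply to the point x, -y, -z); pixel columns grow to the right and rows downward; lengths in mm; the calibration is good to about 2 mm. A picture is of the moment at which its call begins: read the wrist's pose just before it. There is no depth.
- job_done(): hands the job in; it is judged then, once.
Trained networks look in the newest picture that a camera, given by its name, has taken for a name from the list of things; names that differ only in an ending like _2 or _b are one class to them, and where a whole thing is asked for, a point or a joint stands for the part that bears it (a point fixed in the world has none). Each returns a list of dicts, best first, with "score" (0 to 1); they miss things now and then, are a little off and sometimes report something else, mostly with a low value. They report only what shows in the picture. A call takes as long as a camera call.
- masks_of(camera, target): "mask" (420x560 bool, what is visible of it) and "box" ([left, top, width, height] in pixels, round what is visible of it).
The state is a dict: "time_s": time; "qpos": joint angles; "qvel": joint speeds; "effort": joint torques, N m; "eef_pos": TCP position; "orientation": TCP orientation; "force": force on the tool from outside, world axes, zero at the start; "wrist_torque": the same for the moment, N m; "width": opening from 0.0 (shut) to 1.0 (fully open); "grasp_force": force on a finger pad.
Only numpy, scipy, OpenCV 4.12 (cv2) and the standard library are available. Lean on these libraries where they do the work, as an engineer would, in place of code of your own. Each camera call takes 0.05 s, during which the arm holds its last target. There are 200 camera calls.

## Task

Charge the deburring tumbler with the white bushes: switch its isolator off, collect every bush in the steel scoop, push the flap in with the rim of the scoop and tip them all into the tumbler. Then let the flap spring shut, switch the isolator back on and set the scoop back upright on its rubber mat. The flap must not be opened while the isolator is on, keep the gripper off the flap, and leave the beaker, screwdriver and brass weight where they are.

Things in the scene. Friction and masses are not known exactly. Their poses are not given: they have to be found in the camera images.
- tumbler: Grey bench tumbler fixed to the bench; hood 170 deep (its x) x 150 wide (y) x 190 high, walls 4, hollow, bowl floor 24 up. Origin: centre of its underside. Its +x points to the back; the feed opening faces -x in a face sloping at 45 degrees from (x -85, z 115) to (x -10, z 190). The isolator box (56 x 46, top 222 above the bench) sits on its flat roof at x +52, y -45.
- mouth (a point): Centre of the feed opening in the sloping face, 147 above the bench; the opening is 95 wide (along the tumbler's y) and 66 along the slope. Axes as tumbler.
- sill (a point): Middle of the lower edge (sill) of the feed opening, 123.5 above the bench; the face is 45 degrees, so the upper edge (flap hinge) is 47 farther back (+x) and 47 higher. Axes as tumbler.
- flap (a joint): Steel spring flap that closes the feed opening, hinged along its upper edge, swinging inward. 0 = shut, grows to 1.35 rad as it is pushed in. Its spring shuts it by itself; about 0.5 N at its lower edge starts it and under 2 N opens it fully.
- isolator (a joint): Toggle handle on the box on the roof, hinged along the tumbler's y axis 226 above the bench. 0 = off (leans 0.6 rad to the tumbler's -x, the feed side), 1.2 = on (leans 0.6 rad to +x). Over-centre: the weighted handle drops to whichever end it leans to; under 2 N at the tip moves it. It starts on.
- isolator_tip (a point): Point on the axis of the black cylindrical handle of the isolator, 62 from its hinge (2 below the end). The handle is 17 across and takes the upper 30 of the length; in off or on this point is 277 above the bench and 35 from the box's middle.
- scoop_grip (a point): Middle of the grip of the loose steel scoop (0.16 kg). Axes are the scoop's: x to its open front, z up when it stands. The black grip is a flat bar 14 thick (y), 30 wide, 62 long, leaning 25 degrees back (to -x) behind the pan; this point is 96 behind the pan's middle and 64 above the scoop's underside.
- scoop_lip (a point): Middle of the open front edge of the scoop, at its underside. The pan is 118 long (x, 59 either side of its middle) and 65 wide, walls 32 high at the sides and back, none at the front; sheet 2.5 thick. Axes as scoop_grip.
- mat: Black rubber mat on the bench, 110 x 210 x 4 (its x, y, z), where the scoop stands at the start. Origin: centre of its underside.
- bush1_mid (a point): White turned plastic bush, 26 across and 20 high, about 20 g, loose; this point is its middle. It starts standing on the bench; absent in some starts.
- bush2_mid (a point): White turned plastic bush, 26 across and 20 high, about 20 g, loose; this point is its middle. It starts standing on the bench; absent in some starts.
- bush3_mid (a point): White turned plastic bush, 26 across and 20 high, about 20 g, loose; this point is its middle. It starts standing on the bench; absent in some starts.
- bush4_mid (a point): White turned plastic bush, 26 across and 20 high, about 20 g, loose; this point is its middle. It starts standing on the bench; absent in some starts.
- bush5_mid (a point): White turned plastic bush, 26 across and 20 high, about 20 g, loose; this point is its middle. It starts standing on the bench; absent in some starts.
- beaker: Bystander: glass beaker 55 across, 70 high; origin under its middle.
- screwdriver: Bystander: small screwdriver 150 long, 17 thick, lying flat; origin under its middle.
- brass_weight: Bystander: brass weight 32 across, 42 high; origin under its middle.
- scoop_pan (a point): Middle of the scoop's pan, on the upper face of its bottom. Axes as scoop_grip. Bushes stay put on the pan up to about 25 degrees of pitch and slide out by 40 to 60.

How it is judged (in metres and radians):
On the way, in this order (a step that is already met when the one before it is completed fails the run):
1. The isolator is switched off (value of joint isolator below 0.25 rad), for 0.2 s.
2. The scoop holds the spring flap open, with the isolator off (value of joint isolator below 0.25 rad and value of joint flap above 0.4 rad and contact force between scoop and flap above 0.2 N), for 0.1 s.
3. Every bush is inside the tumbler and the flap has shut again, with the isolator still off (value of joint isolator below 0.25 rad and value of joint flap below 0.12 rad and x of bush1_mid in the frame of tumbler between -0.085 and 0.085 m and y of bush1_mid in the frame of tumbler between -0.075 and 0.075 m and z of each of bush1_mid, bush2_mid, bush3_mid, bush4_mid, bush5_mid in the frame of tumbler below 0.11 m and x of bush2_mid in the frame of tumbler between -0.085 and 0.085 m and y of bush2_mid in the frame of tumbler between -0.075 and 0.075 m and x of bush3_mid in the frame of tumbler between -0.085 and 0.085 m and y of bush3_mid in the frame of tumbler between -0.075 and 0.075 m and x of bush4_mid in the frame of tumbler between -0.085 and 0.085 m and y of bush4_mid in the frame of tumbler between -0.075 and 0.075 m and x of bush5_mid in the frame of tumbler between -0.085 and 0.085 m and y of bush5_mid in the frame of tumbler between -0.075 and 0.075 m), for 0.2 s.
4. The isolator is switched back on (value of joint isolator above 0.95 rad), for 0.2 s.
At the end, for the whole second after the job is handed in: All bushes are inside the tumbler, the flap is shut (under 0.12 rad), the isolator is on (over 0.95 rad), and the scoop stands upright (within 0.1 rad) and still on the mat, the middle of its pan within 60 mm of the mat's middle (x of bush1_mid in the frame of tumbler between -0.085 and 0.085 m and y of bush1_mid in the frame of tumbler between -0.075 and 0.075 m and z of each of bush1_mid, bush2_mid, bush3_mid, bush4_mid, bush5_mid in the frame of tumbler below 0.11 m and x of bush2_mid in the frame of tumbler between -0.085 and 0.085 m and y of bush2_mid in the frame of tumbler between -0.075 and 0.075 m and x of bush3_mid in the frame of tumbler between -0.085 and 0.085 m and y of bush3_mid in the frame of tumbler between -0.075 and 0.075 m and x of bush4_mid in the frame of tumbler between -0.085 and 0.085 m and y of bush4_mid in the frame of tumbler between -0.075 and 0.075 m and x of bush5_mid in the frame of tumbler between -0.085 and 0.085 m and y of bush5_mid in the frame of tumbler between -0.075 and 0.075 m and value of joint flap below 0.12 rad and value of joint isolator above 0.95 rad and horizontal distance between scoop_pan and mat below 0.06 m and angle between scoop_grip's own z axis and vertical below 0.1 rad and height (world z) of scoop_lip below 0.012 m and linear speed of scoop below 0.02 m/s); the robot touches nothing.
It fails at once if the flap is opened while the isolator is on (value of joint isolator above 0.6 rad and value of joint flap above 0.25 rad).
It fails at once if the gripper or arm pushes the flap (contact force between any of the arm, the fingers and flap above 1 N).
It fails at once if the beaker, screwdriver or brass weight is moved more than 3 cm (distance of any of beaker, screwdriver, brass_weight from where it was at the start of the episode above 0.03 m).
Of bush1, bush2, bush3, bush4, bush5 only 3 to 5 are there at a start; the rules pass over those that are not, and their reading is None.
At some moment in a run one of bush1, bush2, bush3, bush4, bush5, scoop may be knocked a few centimetres aside while the robot is not near it.
It also fails if it takes over 210 s, if anything falls off the work surface, if the arm or the gripper's body presses on something with over 40 N, if the wrist force passes 120 N, or if a joint passes its speed limit or range.

## Working session

There is one attempt and no reset: what is moved stays moved. The work goes in short steps, Python scripts to look and compute and a shell command to move; the robot and the scene stay as the last step left them, time stands still between calls to the robot, and variables do not carry over. Pictures are saved under pics/ and viewed, at most 14 in all, crops included, and the job is handed in when it is done.

```bash
ls; mkdir -p pics
cat > h.py <<'E'
import numpy as np, cv2
from cell import *
from scipy.spatial.transform import Rotation as R
def cam(s):
    K=np.array(s["camera_matrix"],float); d=np.array(s["dist_coeffs"],float)
    if "world_to_cam" in s: T=np.array(s["world_to_cam"],float)
    else:
        st=s["st"]; W=np.eye(4); W[:3,:3]=R.from_euler('xyz',st["orientation"]).as_matrix(); W[:3,3]=st["eef_pos"]
        T=np.linalg.inv(W@np.array(s["T_tool_cam"],float))
    return K,d,T
def snap(n):
    st=get_state(); s=snapshot(n); s["st"]=st; return s
def px2w(s,uv,z):
    K,d,T=cam(s); uv=np.array(uv,float).reshape(-1,1,2)
    p=cv2.undistortPoints(uv,K,d).reshape(-1,2)
    r=np.c_[p[:,0],-p[:,1],-np.ones(len(p))]@T[:3,:3]
    o=-T[:3,:3].T@T[:3,3]
    t=(z-o[2])/r[:,2]; return o+r*t[:,None]
def w2px(s,P):
    K,d,T=cam(s); P=np.array(P,float).reshape(-1,3)@T[:3,:3].T+T[:3,3]
    P=P*[1,-1,-1]
    return cv2.projectPoints(P,np.zeros(3),np.zeros(3),K,d)[0].reshape(-1,2)
def save(s,n): cv2.imwrite(f"pics/{n}.png",s["frame"][:,:,::-1])
E
python3 - <<'E'
from h import *
print(get_state(),hold_point_z if not callable(hold_point_z) else hold_point_z())
for c in("scene","side"):
    s=snap(c); save(s,c+"0")
    K,d,T=cam(s); print(c,K.tolist(),(-T[:3,:3].T@T[:3,3]).round(),(T[:3,:3].T@[0,0,-1]).round(2))
    for n in["tumbler","isolator","scoop_grip","scoop_lip","mat","bush1_mid","beaker","screwdriver","brass_weight","flap"]:
        print(n,[(round(m["score"],2),[int(v) for v in m["box"]],np.argwhere(m["mask"]).mean(0)[::-1].round(1).tolist()) for m in masks_of(c,n)][:8])
E
```

```text
pics
{'time_s': 0.0, 'qpos': array([ 1.17708573,  0.32181558, -0.07008108,  1.45166557,  0.02256493,
        1.37077462, -0.05688038]), 'qvel': array([-0.00073233, -0.00046837,  0.00061975, -0.00102963, -0.00041388,
        0.00058651, -0.00164658]), 'effort': array([ 1.19070075e-03, -4.93583930e+01, -3.81654901e-01, -3.14336264e+01,
        1.30380801e-02,  1.12880531e-02, -7.25648533e-06]), 'eef_pos': array([ 257.5461239 , -596.2266413 ,  230.23299402]), 'orientation': array([-3.13971706e+00,  6.36614301e-05,  4.07850169e-01]), 'force': array([-0.36494383,  0.20110258,  0.2156023 ]), 'wrist_torque': array([-0.07417794,  0.07575647,  0.00365896]), 'grasp_force': 0.0, 'width': 0.994102735315333} 18.700000000000003
scene [[528.0412795972628, 0.0, 278.34823674209343], [0.0, 528.0412795972628, 201.78367415376442], [0.0, 0.0, 1.0]] [1227. -454. 1567.] [-0.48  0.22 -0.85]
tumbler [(0.86, [196, 231, 80, 74], [233.4, 260.0])]
isolator [(0.56, [195, 234, 12, 8], [201.3, 238.3])]
scoop_grip [(0.8, [268, 220, 55, 36], [292.5, 240.6])]
scoop_lip [(0.78, [266, 218, 56, 41], [292.1, 240.5])]
mat 
[... 267 characters left out ...]
247.5]), (0.2, [194, 232, 83, 73], [233.3, 260.9])]
side [[418.6119749721057, 0.0, 278.0096897109435], [0.0, 418.6119749721057, 209.6396165303598], [0.0, 0.0, 1.0]] [ 976. -847.  917.] [-0.44  0.65 -0.62]
tumbler [(0.65, [219, 251, 87, 94], [259.3, 287.4])]
isolator [(0.36, [274, 231, 47, 40], [302.8, 246.9])]
scoop_grip [(0.94, [279, 222, 38, 49], [299.1, 250.0])]
scoop_lip [(0.62, [278, 227, 36, 42], [299.7, 250.2])]
mat [(0.92, [275, 232, 48, 40], [302.8, 247.0]), (0.46, [219, 251, 85, 97], [259.2, 287.2])]
bush1_mid []
beaker [(0.64, [185, 302, 20, 23], [195.2, 314.9])]
screwdriver [(0.5, [360, 198, 3, 10], [363.5, 206.3])]
brass_weight [(0.56, [207, 261, 13, 9], [213.7, 264.1])]
flap []
```

Run:
```python
import cv2
a=cv2.imread("pics/scene0.png"); b=cv2.imread("pics/side0.png")
cv2.imwrite("pics/s1.png",cv2.resize(a[170:320,130:330+0],None,fx=4,fy=4,interpolation=2))
cv2.imwrite("pics/s2.png",cv2.resize(b[170:370,150:400],None,fx=3,fy=3,interpolation=2))
```

```text
(no output)
```

View pics/scene0.png

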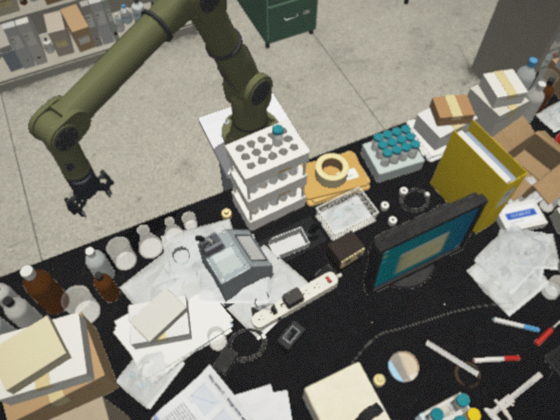

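View pics/s1.png

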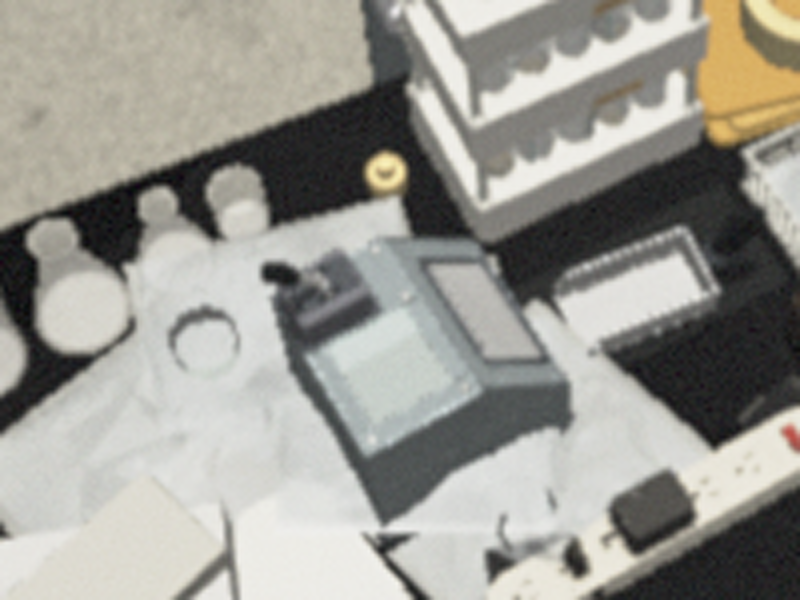

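View pics/s2.png

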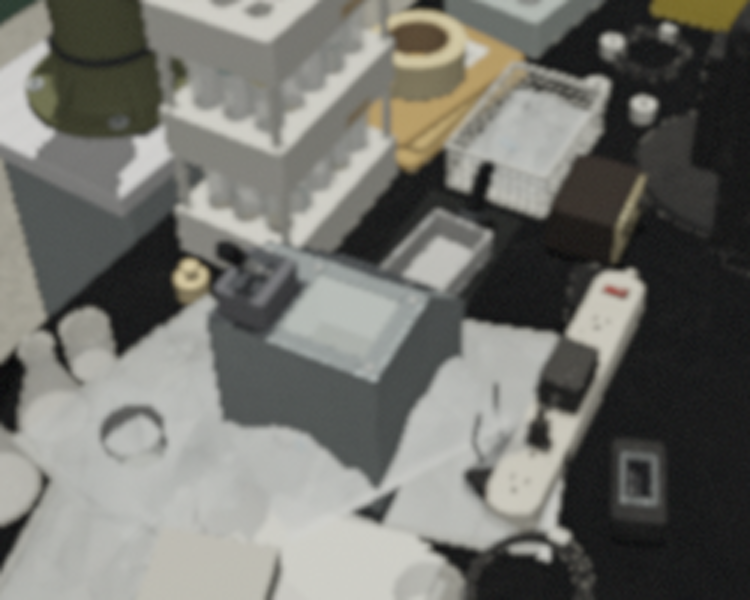

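Run:
```python
from h import *
s=snap("scene");t=snap("side")
def c(o,f,p):return (np.array(o)+np.array(p)/f)
print("bush scene",px2w(s,[(376,208),(390,220),(405,192),(426,204)],10).round().tolist())
print("bush side",px2w(t,[c((150,170),3,p) for p in[(612,45),(668,32),(643,108),(597,85)]],10).round().tolist())
print("scoop rim corners sc (UL,UR,LR,LL)",px2w(s,[c((130,170),4,p) for p in[(560,285),(685,230),(718,290),(597,350)]],[20]).round().tolist())
print("scoop side",px2w(t,[c((150,170),3,p) for p in[(385,262),(437,208),(493,235),(455,295)]],20).round().tolist())
print("tumbler roof/face sc, z190: ",px2w(s,[c((130,170),4,p) for p in[(375,240),(400,240),(480,382),(370,455)]],190).round().tolist())
print("face low z115",px2w(s,[c((130,170),4,p) for p in[(495,245),(567,382)]],115).round().tolist())
print("tip z277",px2w(s,c((130,170),4,(272,272)),277).round(), px2w(t,c((150,170),3,(228,250)),277).round())
print("beaker",px2w(s,c((130,170),4,(205,365)),0).round(),"brass",px2w(s,c((130,170),4,(386,185)),20).round())
v=s["frame"].copy()
for x in range(200,1000,100):
  for y in range(-500,600,100):
    u=w2px(s,(x,y,0))[0].astype(int); cv2.circle(v,tuple(map(int,u)),1,(255,0,0),-1)
    if x%200==0 or 1: cv2.putText(v,f"{x//100},{y//100}",tuple(map(int,u)),0,.3,(255,0,0))
cv2.imwrite("pics/g.png",cv2.resize(v[150:420,:],None,fx=1.4,fy=1.4)[:,:,::-1])
w=v[160:300,260:480]
cv2.imwrite("pics/s3.png",cv2.resize(s["frame"][160:300,300:480],None,fx=4.4,fy=4.4,interpolation=2)[:,:,::-1])
```

```text
bush scene [[506.0, 251.0, 10.0], [568.0, 270.0, 10.0], [493.0, 378.0, 10.0], [566.0, 417.0, 10.0]]
bush side [[489.0, 377.0, 10.0], [537.0, 441.0, 10.0], [575.0, 279.0, 10.0], [510.0, 291.0, 10.0]]
scoop rim corners sc (UL,UR,LR,LL) [[474.0, -137.0, 20.0], [471.0, -20.0, 20.0], [533.0, -21.0, 20.0], [541.0, -134.0, 20.0]]
scoop side [[465.0, -103.0, 20.0], [467.0, -7.0, 20.0], [538.0, -11.0, 20.0], [548.0, -105.0, 20.0]]
tumbler roof/face sc, z190:  [[464.0, -281.0, 190.0], [472.0, -264.0, 190.0], [604.0, -256.0, 190.0], [623.0, -348.0, 190.0]]
face low z115 [[466.0, -188.0, 115.0], [598.0, -186.0, 115.0]]
tip z277 [[ 506. -366.  277.]] [[ 508. -367.  277.]]
beaker [[ 409. -427.    0.]] brass [[ 324. -231.   20.]]
```

View pics/g.png

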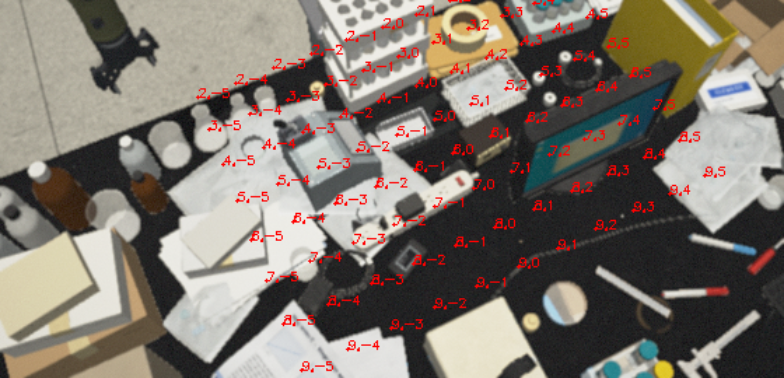

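View pics/s3.png

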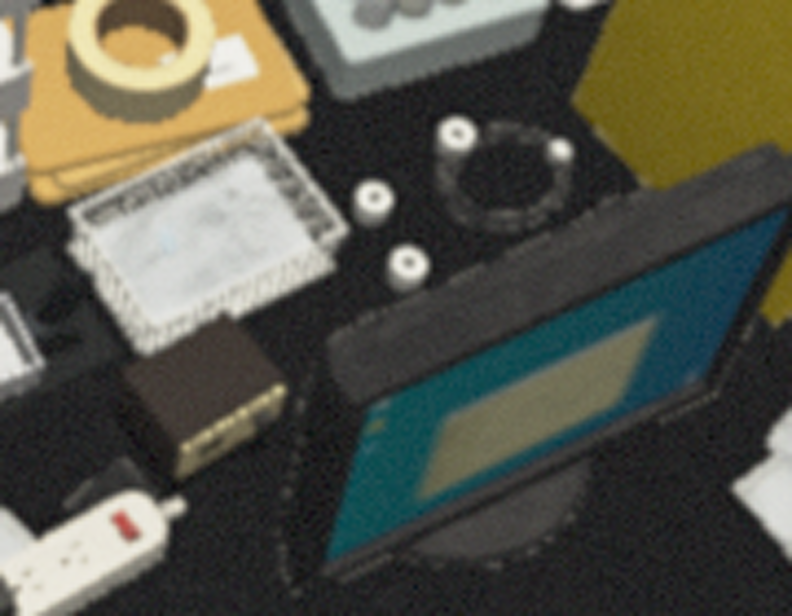

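```bash
python3 -m inch '[{"x":0.2,"z":1,"rz":0.37},{"x":0.2,"z":1,"rz":0.37},{"x":0.2,"z":1,"rz":0.37},{"x":0.2,"z":1,"rz":0.37},{"x":0.2,"z":1,"rz":0.37}]' -1
python3 -m inch '[{"x":1,"y":0.7,"z":0.2,"rz":0.37},{"x":1,"y":0.7,"z":0.2,"rz":0.37},{"x":1,"y":0.7,"z":0.2,"rz":0.37},{"x":1,"y":0.7,"z":0.2,"rz":0.37},{"x":1,"y":0.7,"z":0.2,"rz":0.37},{"x":1,"y":0.7,"z":0.2,"rz":0.37}]'
python3 -m inch '[{"x":0.9,"y":0.7},{"x":0.9,"y":0.7},{"x":0.9,"y":0.7},{"x":0.9,"y":0.7},{"x":0.9,"y":0.7},{"x":0.9,"y":0.7}]'
cat > m.py <<'E'
from h import *; import sys
def report(c,names):
    for n in names:
        print(n,[(round(m["score"],2),[int(v) for v in m["box"]],np.argwhere(m["mask"]).mean(0)[::-1].round(1).tolist()) for m in masks_of(c,n)][:8])
E
python3 - <<'E'
from m import *
s=snap("wrist"); save(s,"w1"); st=s["st"]; print(st["eef_pos"].round(1),st["orientation"].round(3),np.round(s["T_tool_cam"],2).tolist(),s["camera_matrix"][0])
report("wrist",["tumbler","isolator","flap","scoop_grip","brass_weight"])
E
```

```text
[ 257.8 -596.7  231.3] [3.142 0.    0.408] [[0.0, 0.95, 0.32, 84.63], [1.0, -0.0, -0.0, -0.22], [-0.0, 0.32, -0.95, -141.62], [0.0, 0.0, 0.0, 1.0]] [355.09127436   0.         281.87044319]
tumbler []
isolator []
flap []
scoop_grip []
brass_weight []schema error: expected keys x, y, z, rx, ry, rz
schema error: expected keys x, y, z, rx, ry, rz
schema error: expected keys x, y, z, rx, ry, rz
```

View pics/w1.png

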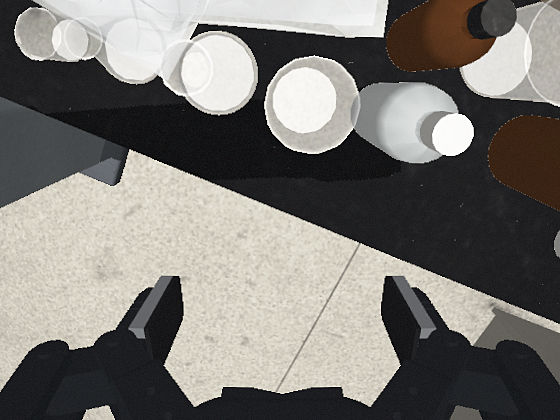

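```bash
python3 -m inch '[{"x":0.2,"y":0,"z":1,"rx":0,"ry":0,"rz":0.37},{"x":0.2,"y":0,"z":1,"rx":0,"ry":0,"rz":0.37},{"x":0.2,"y":0,"z":1,"rx":0,"ry":0,"rz":0.37},{"x":0.2,"y":0,"z":1,"rx":0,"ry":0,"rz":0.37},{"x":0.2,"y":0,"z":1,"rx":0,"ry":0,"rz":0.37}]' -1
python3 -m inch '[{"x":1,"y":0.7,"z":0.2,"rx":0,"ry":0,"rz":0.37},{"x":1,"y":0.7,"z":0.2,"rx":0,"ry":0,"rz":0.37},{"x":1,"y":0.7,"z":0.2,"rx":0,"ry":0,"rz":0.37},{"x":1,"y":0.7,"z":0.2,"rx":0,"ry":0,"rz":0.37},{"x":1,"y":0.7,"z":0.2,"rx":0,"ry":0,"rz":0.37},{"x":1,"y":0.7,"z":0.2,"rx":0,"ry":0,"rz":0.37}]'
python3 -m inch '[{"x":0.9,"y":0.7,"z":0,"rx":0,"ry":0,"rz":0},{"x":0.9,"y":0.7,"z":0,"rx":0,"ry":0,"rz":0},{"x":0.9,"y":0.7,"z":0,"rx":0,"ry":0,"rz":0},{"x":0.9,"y":0.7,"z":0,"rx":0,"ry":0,"rz":0},{"x":0.9,"y":0.7,"z":0,"rx":0,"ry":0,"rz":0},{"x":0.9,"y":0.7,"z":0,"rx":0,"ry":0,"rz":0}]'
python3 - <<'E'
from m import *
s=snap("wrist"); save(s,"w2"); st=s["st"]; print(st["eef_pos"].round(1),st["orientation"].round(3))
report("wrist",["tumbler","isolator","flap"])
E
```

```text
time_s: 1.92
eef_pos: [283.3, -597.6, 355.3]
orientation: [3.135, 0.003, 0.996]
force: [-0.7, -0.6, -0.1]
width: 0.297
grasp_force: 0.0
time_s: 2.42
eef_pos: [404.1, -511.0, 375.8]
orientation: [3.14, 0.0, 1.577]
force: [0.8, -0.2, -0.2]
width: 0.006
grasp_force: 0.0
time_s: 2.92
eef_pos: [509.4, -429.2, 374.9]
orientation: [-3.14, 0.0, 1.569]
force: [-0.8, -0.1, 0.3]
width: 0.002
grasp_force: 0.0
[ 509.4 -429.2  374.9] [-3.14   0.     1.569]
tumbler [(0.56, [224, 0, 185, 129], [316.3, 51.8])]
isolator [(0.92, [256, 60, 33, 65], [271.7, 101.0])]
flap []
```

View pics/w2.png

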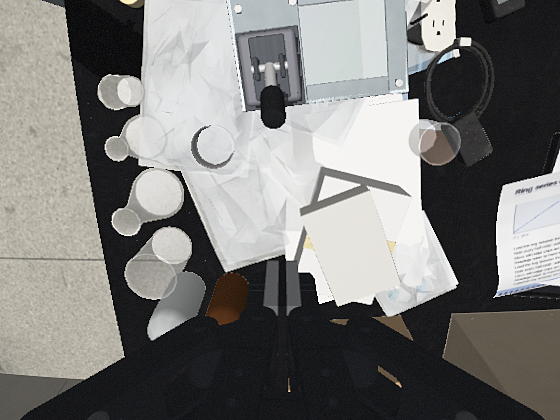

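Run:
```python
from h import *
T=[[0.0, 0.95, 0.32, 84.63], [1.0, -0.0, -0.0, -0.22], [-0.0, 0.32, -0.95, -141.62], [0.0, 0.0, 0.0, 1.0]]
s=snap("wrist")
print("tip",px2w(s,(273,110),281).round(),"box",px2w(s,[(236,37),(298,29),(303,103),(243,110)],222).round().tolist())
print("roof back",px2w(s,[(245,112),(408,95)],190).round().tolist(),"roof bolts",px2w(s,[(237,10),(398,82)],190).round().tolist())
print("beaker",px2w(s,(213,145),70).round())
```

```text
tip [[ 503. -362.  281.]] box [[474.0, -310.0, 222.0], [522.0, -305.0, 222.0], [526.0, -360.0, 222.0], [478.0, -366.0, 222.0]]
roof back [[476.0, -370.0, 190.0], [622.0, -354.0, 190.0]] roof bolts [[472.0, -285.0, 190.0], [612.0, -343.0, 190.0]]
beaker [[ 422. -418.   70.]]
```

```bash
python3 -m inch '[{"x":-0.05,"y":0,"z":-0.5,"rx":0,"ry":0,"rz":0},{"x":-0.05,"y":0,"z":-0.94,"rx":0,"ry":0,"rz":0},{"x":-0.05,"y":0,"z":-0.94,"rx":0,"ry":0,"rz":0},{"x":-0.05,"y":0,"z":-0.94,"rx":0,"ry":0,"rz":0}]'
python3 -m inch '[{"x":0,"y":0.2,"z":0,"rx":0,"ry":0,"rz":0},{"x":0,"y":0.35,"z":0,"rx":0,"ry":0,"rz":0},{"x":0,"y":0.47,"z":0,"rx":0,"ry":0,"rz":0},{"x":0,"y":0.59,"z":0,"rx":0,"ry":0,"rz":0},{"x":0,"y":0.7,"z":0,"rx":0,"ry":0,"rz":0},{"x":0,"y":0.8,"z":0,"rx":0,"ry":0,"rz":0},{"x":0,"y":0.87,"z":0,"rx":0,"ry":0,"rz":0},{"x":0,"y":0.87,"z":0,"rx":0,"ry":0,"rz":0}]'
python3 -m inch '[{"x":0,"y":0,"z":0.4,"rx":0,"ry":0,"rz":0},{"x":0,"y":0,"z":0.8,"rx":0,"ry":0,"rz":0},{"x":0,"y":0,"z":1,"rx":0,"ry":0,"rz":0},{"x":0,"y":0,"z":1,"rx":0,"ry":0,"rz":0}]'
python3 -m inch '[{"x":0,"y":0.9,"z":0.4,"rx":0,"ry":0,"rz":0},{"x":0,"y":0.9,"z":0.4,"rx":0,"ry":0,"rz":0},{"x":0,"y":0.9,"z":0.4,"rx":0,"ry":0,"rz":0},{"x":0,"y":0.9,"z":0.4,"rx":0,"ry":0,"rz":0},{"x":0,"y":0.9,"z":0.4,"rx":0,"ry":0,"rz":0}]'
python3 - <<'E'
from m import *
s=snap("wrist"); save(s,"w3"); st=s["st"]; print(st["eef_pos"].round(1),st["orientation"].round(3))
report("wrist",["tumbler","isolator","flap","scoop_grip","mat","bush1_mid","screwdriver"])
E
```

```text
time_s: 3.5
eef_pos: [499.3, -427.8, 254.7]
orientation: [-3.131, -0.008, 1.568]
force: [-0.4, 0.9, -0.9]
width: 0.004
grasp_force: 0.0
time_s: 4.17
eef_pos: [504.7, -324.3, 264.0]
orientation: [3.139, 0.004, 1.571]
force: [1.5, -2.1, 2.4]
width: -0.002
grasp_force: 1.4
time_s: 4.5
eef_pos: [505.9, -324.8, 391.1]
orientation: [3.131, 0.006, 1.57]
force: [-0.5, 0.3, 0.4]
width: 0.001
grasp_force: 0.0
time_s: 4.92
eef_pos: [504.5, -213.6, 432.1]
orientation: [3.139, 0.001, 1.575]
force: [-0.7, -1.1, -0.2]
width: 0.001
grasp_force: 0.0
[ 504.5 -213.6  432.1] [3.139e+00 1.000e-03 1.575e+00]
tumbler [(0.6, [242, 122, 136, 157], [309.7, 200.2])]
isolator [(0.26, [235, 0, 82, 117], [263.5, 49.4])]
flap [(0.63, [266, 140, 81, 55], [303.5, 166.0])]
scoop_grip []
mat [(0.69, [235, 0, 82, 115], [263.8, 49.0])]
bush1_mid [(0.27, [242, 125, 136, 154], [309.5, 200.3])]
screwdriver []
```

View pics/w3.png

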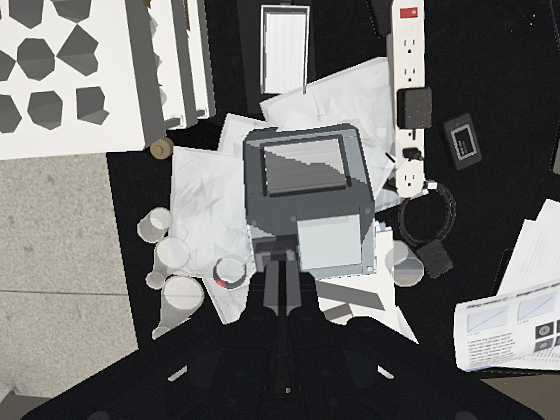

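```bash
python3 -m inch '[{"x":0,"y":1,"z":0,"rx":0,"ry":0,"rz":0},{"x":0,"y":1,"z":0,"rx":0,"ry":0,"rz":0},{"x":0,"y":1,"z":0,"rx":0,"ry":0,"rz":0},{"x":0,"y":1,"z":0,"rx":0,"ry":0,"rz":0}]' >/dev/null
python3 -m inch '[{"x":0,"y":1,"z":0,"rx":0,"ry":0,"rz":0},{"x":0,"y":1,"z":0,"rx":0,"ry":0,"rz":0},{"x":0,"y":1,"z":0,"rx":0,"ry":0,"rz":0},{"x":0,"y":1,"z":0,"rx":0,"ry":0,"rz":0}]'
python3 - <<'E'
from m import *
s=snap("wrist"); save(s,"w4"); st=s["st"]; print(st["eef_pos"].round(1),st["orientation"].round(3))
report("wrist",["scoop_grip","mat","bush1_mid","screwdriver"])
E
python3 -m inch '[{"x":0,"y":1,"z":0,"rx":0,"ry":0,"rz":0},{"x":0,"y":1,"z":0,"rx":0,"ry":0,"rz":0},{"x":0,"y":1,"z":0,"rx":0,"ry":0,"rz":0},{"x":0,"y":1,"z":0,"rx":0,"ry":0,"rz":0}]' 1 >/dev/null
python3 -m inch '[{"x":0,"y":1,"z":0,"rx":0,"ry":0,"rz":0},{"x":0,"y":1,"z":0,"rx":0,"ry":0,"rz":0},{"x":0,"y":1,"z":0,"rx":0,"ry":0,"rz":0},{"x":0,"y":1,"z":0,"rx":0,"ry":0,"rz":0}]'
python3 - <<'E'
from m import *
import json
s=snap("wrist"); save(s,"w5"); st=s["st"]; print(st["eef_pos"].round(1),st["orientation"].round(3))
report("wrist",["scoop_grip","mat","bush1_mid","screwdriver"])
a=snap("scene"); save(a,"sc2"); report("scene",["isolator"])
w4=cv2.imread("pics/w4.png"); w5=cv2.imread("pics/w5.png")
f=cv2.resize(a["frame"][215:275,180:260],None,fx=5,fy=5,interpolation=2)[:,:,::-1]
cv2.imwrite("pics/m1.png",np.vstack([np.hstack([w4[:300,80:480],f[:300,:400]]),w5[:300].copy()[:, :400].repeat(1,1) if 0 else cv2.copyMakeBorder(w5[:300],0,0,0,240,0)]))
E
```

```text
time_s: 5.98
eef_pos: [502.9, 33.0, 431.3]
orientation: [3.14, -0.004, 1.584]
force: [0.8, 1.1, -0.6]
width: -0.001
grasp_force: 0.0
[502.9  33.  431.3] [ 3.14  -0.004  1.584]
scoop_grip [(0.95, [263, 146, 43, 95], [283.6, 203.7])]
mat [(0.81, [238, 134, 76, 125], [270.1, 179.2])]
bush1_mid []
screwdriver []
time_s: 6.9
eef_pos: [501.6, 270.3, 429.4]
orientation: [-3.138, -0.005, 1.58]
force: [-1.6, -0.4, 0.9]
width: 1.001
grasp_force: 0.0
[501.6 270.3 429.4] [-3.138 -0.005  1.58 ]
scoop_grip [(0.83, [265, 288, 38, 68], [284.6, 323.3])]
mat [(0.78, [245, 263, 68, 103], [273.3, 305.5]), (0.41, [267, 291, 35, 62], [284.5, 323.6])]
bush1_mid []
screwdriver []
isolator []
```

View pics/m1.png

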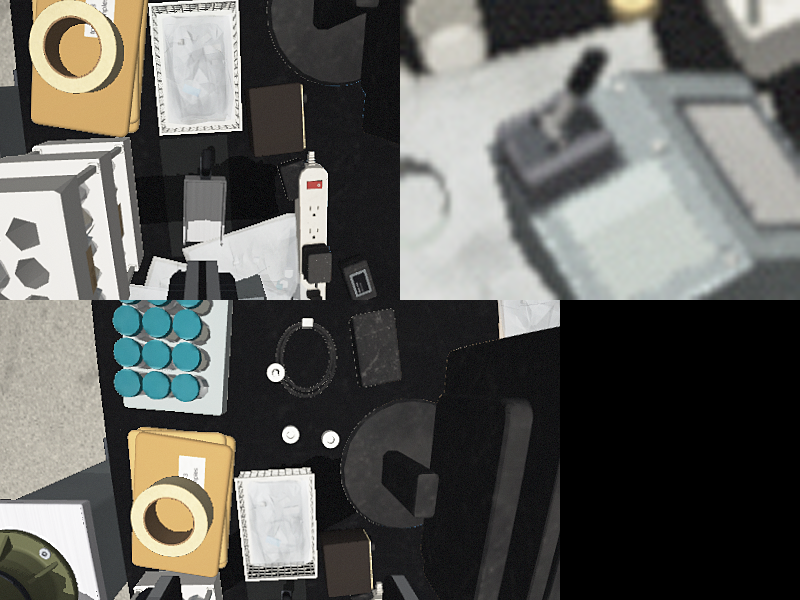

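Run:
```python
from m import *
s=snap("wrist"); f=s["frame"]; g=f.min(2)
for p in[(276,72),(290,134),(330,139)]:
    x,y=p; w=g[y-14:y+15,x-14:x+15]>150
    ys,xs=np.nonzero(w); q=((xs.min()+xs.max())/2+x-14,(ys.min()+ys.max())/2+y-14)
    print(q,px2w(s,q,19).round(1))
for z in(0,150,300): print("monitor",z,px2w(s,[(435,80),(420,240),(415,185)],z).round().tolist())
print("coil",px2w(s,[(276,72),(281,55),(307,22)],5).round().tolist())
print("basket z50",px2w(s,[(235,178),(313,170),(317,280),(244,281)],50).round().tolist())
K=cv2.imread("pics/w4.png")
# scoop in w4: pose of that moment
s["st"]={"eef_pos":np.array([502.9,33,431.3]),"orientation":np.array([3.14,-.004,1.584])}
for n,p,z in[("pan back corners rim",[(264,179),(306,177)],36),("front",[(263,241),(304,240)],36),("grip top",[(288,150),(288,160),(287,172)],96),("basket",[(231,4),(320,0),(322,131),(240,136)],50),("rack",[(222,280),(155,300),(210,140)],200)]:
    print(n,px2w(s,p,z).round().tolist())
import cv2
cv2.imwrite("pics/c1.png",cv2.resize(K[120:270,220:330],None,fx=4,fy=4,interpolation=2))
```

```text
(np.float64(271.5), np.float64(65.5)) [[491.5 373.6  19. ]]
(np.float64(287.0), np.float64(127.5)) [[514.3 283.1  19. ]]
(np.float64(327.0), np.float64(132.0)) [[576.1 276.2  19. ]]
monitor 0 [[745.0, 356.0, 0.0], [753.0, 84.0, 0.0], [731.0, 186.0, 0.0]]
monitor 150 [[682.0, 353.0, 150.0], [688.0, 152.0, 150.0], [672.0, 228.0, 150.0]]
monitor 300 [[620.0, 351.0, 300.0], [623.0, 221.0, 300.0], [613.0, 270.0, 300.0]]
coil [[498.0, 365.0, 5.0], [506.0, 389.0, 5.0], [544.0, 435.0, 5.0]]
basket z50 [[435.0, 211.0, 50.0], [553.0, 223.0, 50.0], [565.0, 34.0, 50.0], [442.0, 33.0, 50.0]]
pan back corners rim [[478.0, -21.0, 36.0], [543.0, -17.0, 36.0]]
front [[476.0, -127.0, 36.0], [544.0, -124.0, 36.0]]
grip top [[513.0, 35.0, 96.0], [513.0, 21.0, 96.0], [512.0, 5.0, 96.0]]
basket [[434.0, 224.0, 50.0], [553.0, 231.0, 50.0], [563.0, 56.0, 50.0], [443.0, 47.0, 50.0]]
rack [[435.0, -105.0, 200.0], [349.0, -135.0, 200.0], [429.0, 62.0, 200.0]]
```

View pics/c1.png

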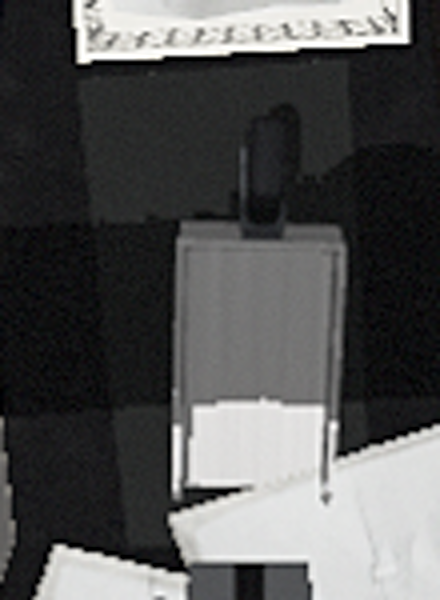

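```bash
python3 -m inch '[{"x":-0.1,"y":0.92,"z":-1,"rx":0,"ry":0,"rz":0},{"x":-0.1,"y":0.92,"z":-1,"rx":0,"ry":0,"rz":0},{"x":-0.1,"y":0.92,"z":-1,"rx":0,"ry":0,"rz":0},{"x":-0.1,"y":0.92,"z":-1,"rx":0,"ry":0,"rz":0},{"x":-0.1,"y":0.92,"z":-1,"rx":0,"ry":0,"rz":0}]' 0.2 60 >/dev/null
python3 -m inch '[{"x":0,"y":0,"z":-1,"rx":0,"ry":0,"rz":0},{"x":0,"y":0,"z":-1,"rx":0,"ry":0,"rz":0},{"x":0,"y":0,"z":-1,"rx":0,"ry":0,"rz":0},{"x":0,"y":0,"z":-1,"rx":0,"ry":0,"rz":0},{"x":0,"y":0,"z":-1,"rx":0,"ry":0,"rz":0}]'
cat >> m.py <<'E'
def blob(s,guess,z=19.5,r=45):
    "white circular top nearest to guess (x,y) at height z"
    u=w2px(s,(*guess,z))[0]; v=w2px(s,(guess[0]+13,guess[1],z))[0]; rad=np.linalg.norm(v-u)
    m=(s["frame"].min(2)>165).astype(np.uint8)
    n,l,stt,c=cv2.connectedComponentsWithStats(m)
    out=[]
    for i in range(1,n):
        if stt[i,4]<.4*np.pi*rad**2: continue
        x,y,w,h=stt[i,:4]; q=(x+w/2-.5,y+h/2-.5); d=np.hypot(*(px2w(s,q,z)[0][:2]-guess))
        if d<r: out.append((round(d,1),px2w(s,q,z)[0].round(1).tolist(),(int(w),int(h)),round(2*rad,1)))
    return sorted(out)
E
python3 - <<'E'
from m import *
s=snap("wrist"); save(s,"w6"); print(s["st"]["eef_pos"].round(1))
for g in[(491.5,373.6),(514,283),(576,276)]: print(blob(s,g))
E
```

```text
time_s: 8.13
eef_pos: [492.0, 372.2, 189.9]
orientation: [-3.139, 0.002, 1.568]
force: [1.0, 0.1, 0.5]
width: 0.596
grasp_force: 0.0
[492.  372.2 189.9]
[(np.float64(3.2), [491.1, 376.7, 19.5], (29, 27), np.float64(28.7))]
[]
[]
```

View pics/w6.png

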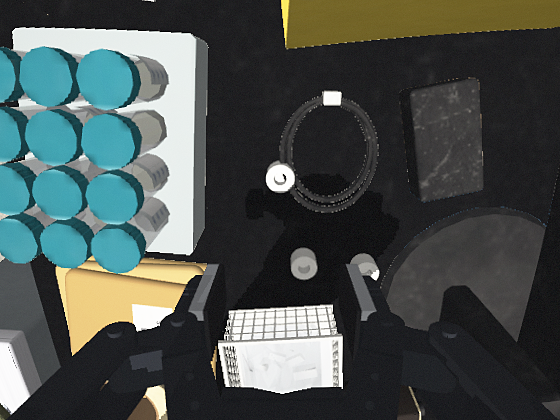

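```bash
python3 -m inch '[{"x":0,"y":0.02,"z":-0.35,"rx":0,"ry":0,"rz":0},{"x":0,"y":0.02,"z":-0.7,"rx":0,"ry":0,"rz":0},{"x":0,"y":0.02,"z":-1,"rx":0,"ry":0,"rz":0},{"x":0,"y":0.02,"z":-1,"rx":0,"ry":0,"rz":0}]' >/dev/null
python3 -m inch '[{"x":0,"y":0,"z":-0.2,"rx":0,"ry":0,"rz":0},{"x":0,"y":0,"z":-0.4,"rx":0,"ry":0,"rz":0},{"x":0,"y":0,"z":-0.53,"rx":0,"ry":0,"rz":0},{"x":0,"y":0,"z":-0.53,"rx":0,"ry":0,"rz":0},{"x":0,"y":0,"z":-0.53,"rx":0,"ry":0,"rz":0}]' 
python3 -m inch '[{"x":0,"y":0,"z":0,"rx":0,"ry":0,"rz":0},{"x":0,"y":0,"z":0,"rx":0,"ry":0,"rz":0},{"x":0,"y":0,"z":0,"rx":0,"ry":0,"rz":0},{"x":0,"y":0,"z":0,"rx":0,"ry":0,"rz":0},{"x":0,"y":0,"z":0,"rx":0,"ry":0,"rz":0},{"x":0,"y":0,"z":0,"rx":0,"ry":0,"rz":0}]' -1 40
python3 -m inch '[{"x":0,"y":0,"z":0.5,"rx":0,"ry":0,"rz":0},{"x":0,"y":0,"z":1,"rx":0,"ry":0,"rz":0},{"x":0,"y":0,"z":1,"rx":0,"ry":0,"rz":0},{"x":0,"y":0,"z":1,"rx":0,"ry":0,"rz":0}]'
```

```text
time_s: 8.93
eef_pos: [493.0, 377.3, 9.0]
orientation: [3.14, -0.001, 1.57]
force: [-0.2, -0.0, 0.3]
width: 0.598
grasp_force: 0.0
time_s: 9.43
eef_pos: [493.1, 377.6, 9.4]
orientation: [3.138, -0.002, 1.57]
force: [-1.1, -0.1, 7.9]
width: 0.282
grasp_force: 39.0
time_s: 9.77
eef_pos: [495.1, 380.6, 136.1]
orientation: [3.13, -0.008, 1.571]
force: [0.3, 1.2, -0.8]
width: 0.282
grasp_force: 39.3
```

```bash
python3 -m inch '[{"x":0,"y":0,"z":1,"rx":0,"ry":0,"rz":0},{"x":0,"y":0,"z":1,"rx":0,"ry":0,"rz":0},{"x":0,"y":0,"z":1,"rx":0,"ry":0,"rz":0}]' >/dev/null
python3 -m inch '[{"x":0,"y":-1,"z":0,"rx":0,"ry":0,"rz":-0.25},{"x":0,"y":-1,"z":0,"rx":0,"ry":0,"rz":-0.25},{"x":0,"y":-1,"z":0,"rx":0,"ry":0,"rz":-0.25},{"x":0,"y":-1,"z":0,"rx":0,"ry":0,"rz":-0.25}]' >/dev/null
python3 -m inch '[{"x":0,"y":-1,"z":0,"rx":0,"ry":0,"rz":-0.25},{"x":0,"y":-1,"z":0,"rx":0,"ry":0,"rz":-0.25},{"x":0,"y":-1,"z":0,"rx":0,"ry":0,"rz":-0.25},{"x":0,"y":-1,"z":0,"rx":0,"ry":0,"rz":-0.25}]' >/dev/null
python3 -m inch '[{"x":0,"y":-1,"z":0,"rx":0,"ry":0,"rz":-0.25},{"x":0,"y":-1,"z":0,"rx":0,"ry":0,"rz":-0.25},{"x":0,"y":-1,"z":0,"rx":0,"ry":0,"rz":-0.25},{"x":0,"y":-1,"z":0,"rx":0,"ry":0,"rz":-0.25}]' >/dev/null
python3 -m inch '[{"x":0.03,"y":-0.65,"z":0,"rx":0,"ry":0,"rz":-0.25},{"x":0.03,"y":-0.65,"z":0,"rx":0,"ry":0,"rz":-0.25},{"x":0.03,"y":-0.65,"z":0,"rx":0,"ry":0,"rz":-0.25},{"x":0.03,"y":-0.65,"z":0,"rx":0,"ry":0,"rz":-0.25},{"x":0.03,"y":-0.65,"z":0,"rx":0,"ry":0,"rz":-0.25}]'
python3 - <<'E'
from m import *
s=snap("wrist"); save(s,"w7"); print(s["st"]["eef_pos"].round(1),s["st"]["orientation"].round(3))
report("wrist",["scoop_grip"])
E
```

```text
time_s: 11.43
eef_pos: [495.6, -60.4, 247.2]
orientation: [-3.141, -0.0, 0.003]
force: [0.3, 0.5, 0.6]
width: 0.279
grasp_force: 39.5
[495.6 -60.4 247.2] [-3.141e+00 -0.000e+00  3.000e-03]
scoop_grip [(0.92, [178, 122, 183, 72], [286.0, 158.4])]
```

View pics/w7.png

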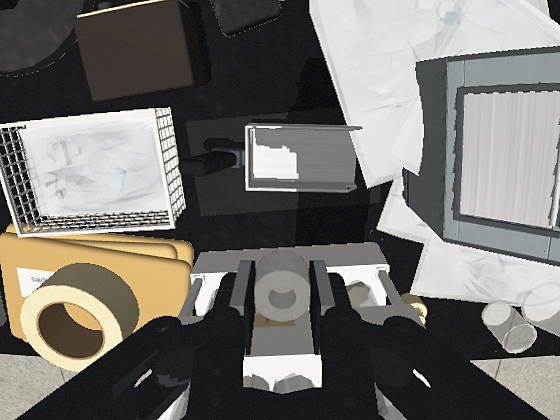

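Run:
```python
from m import *
s=snap("wrist")
print("rim back",px2w(s,[(247,125),(247,190)],36).round(1).tolist(),"rim front",px2w(s,[(361,127),(354,188)],36).round(1).tolist())
print("handle top end",px2w(s,[(186,163)],90).round(1).tolist(), "mat L corners",px2w(s,[(187,118),(187,215)],4).round(1).tolist(),"mat R",px2w(s,[(385,150),(378,240)],4).round(1).tolist())
print("basket top y", px2w(s,[(185,228),(170,108)],60).round().tolist())
```

```text
rim back [[543.1, -24.7, 36.0], [476.8, -23.2, 36.0]] rim front [[542.2, -136.7, 36.0], [479.8, -134.0, 36.0]]
handle top end [[516.5, 23.5, 90.0]] mat L corners [[547.2, 42.4, 4.0], [436.8, 50.7, 4.0]] mat R [[514.3, -172.1, 4.0], [406.6, -174.4, 4.0]]
basket top y [[444.0, 38.0, 60.0], [561.0, 43.0, 60.0]]
```

```bash
python3 -m inch '[{"x":0,"y":-0.02,"z":-0.35,"rx":0,"ry":0,"rz":0},{"x":0,"y":-0.02,"z":-0.7,"rx":0,"ry":0,"rz":0},{"x":0,"y":-0.02,"z":-1,"rx":0,"ry":0,"rz":0},{"x":0,"y":-0.02,"z":-1,"rx":0,"ry":0,"rz":0}]' >/dev/null
python3 -m inch '[{"x":0,"y":0,"z":-0.3,"rx":0,"ry":0,"rz":0},{"x":0,"y":0,"z":-0.5,"rx":0,"ry":0,"rz":0},{"x":0,"y":0,"z":-0.7,"rx":0,"ry":0,"rz":0},{"x":0,"y":0,"z":-0.83,"rx":0,"ry":0,"rz":0},{"x":0,"y":0,"z":-0.92,"rx":0,"ry":0,"rz":0},{"x":0,"y":0,"z":-0.92,"rx":0,"ry":0,"rz":0}]' 
python3 -m inch '[{"x":0,"y":0,"z":0,"rx":0,"ry":0,"rz":0},{"x":0,"y":0,"z":0,"rx":0,"ry":0,"rz":0},{"x":0,"y":0,"z":0,"rx":0,"ry":0,"rz":0}]' -0.15
python3 -m inch '[{"x":0,"y":0,"z":0.2,"rx":0,"ry":0,"rz":0},{"x":0,"y":0,"z":0.5,"rx":0,"ry":0,"rz":0},{"x":0,"y":0,"z":1,"rx":0,"ry":0,"rz":0},{"x":0,"y":0,"z":1,"rx":0,"ry":0,"rz":0}]'
python3 -m inch '[{"x":0,"y":0,"z":0.92,"rx":0,"ry":0,"rz":0},{"x":0,"y":0,"z":0.92,"rx":0,"ry":0,"rz":0},{"x":0,"y":0,"z":0.92,"rx":0,"ry":0,"rz":0},{"x":0,"y":0,"z":0.92,"rx":0,"ry":0,"rz":0}]'
python3 - <<'E'
from m import *
s=snap("wrist"); save(s,"w8"); print(s["st"]["eef_pos"].round(1),blob(s,(496,-62),26))
E
```

```text
time_s: 12.42
eef_pos: [495.8, -63.0, 16.6]
orientation: [-3.141, 0.0, 0.001]
force: [-0.1, -0.0, 0.2]
width: 0.281
grasp_force: 42.7
time_s: 12.67
eef_pos: [496.6, -64.2, 18.1]
orientation: [3.141, -0.002, -0.0]
force: [-0.1, 0.1, -0.2]
width: 0.424
grasp_force: 0.0
time_s: 13.0
eef_pos: [498.1, -64.0, 142.4]
orientation: [3.14, -0.008, -0.0]
force: [2.1, -0.6, -0.0]
width: 0.426
grasp_force: 0.0
time_s: 13.33
eef_pos: [499.0, -64.1, 254.9]
orientation: [3.138, -0.013, -0.0]
force: [1.7, 0.6, -0.1]
width: 0.424
grasp_force: 0.0
[499.  -64.1 254.9] [(np.float64(16.6), [508.4, -50.9, 26.0], (57, 64), np.float64(24.0))]
```

View pics/w8.png

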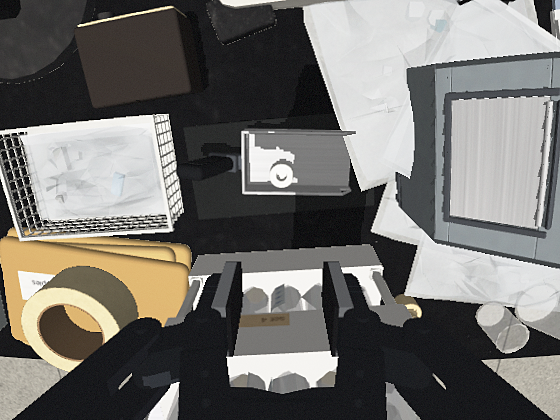

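```bash
python3 -m inch '[{"x":0.2,"y":1,"z":0,"rx":0,"ry":0,"rz":0},{"x":0.2,"y":1,"z":0,"rx":0,"ry":0,"rz":0},{"x":0.2,"y":1,"z":0,"rx":0,"ry":0,"rz":0}]' 0.2 60 >/dev/null
python3 -m inch '[{"x":0.2,"y":1,"z":0,"rx":0,"ry":0,"rz":0},{"x":0.2,"y":1,"z":0,"rx":0,"ry":0,"rz":0},{"x":0.2,"y":1,"z":0,"rx":0,"ry":0,"rz":0}]' >/dev/null
python3 -m inch '[{"x":0.27,"y":0.83,"z":0,"rx":0,"ry":0,"rz":0},{"x":0.27,"y":0.83,"z":0,"rx":0,"ry":0,"rz":0},{"x":0.27,"y":0.83,"z":0,"rx":0,"ry":0,"rz":0},{"x":0.27,"y":0.83,"z":0,"rx":0,"ry":0,"rz":0},{"x":0.27,"y":0.83,"z":0,"rx":0,"ry":0,"rz":0}]'
python3 - <<'E'
from m import *
s=snap("wrist"); save(s,"w9"); print(s["st"]["eef_pos"].round(1),s["st"]["orientation"].round(3))
for g in[(514,283),(576,276)]: print(blob(s,g))
# basket height by triangulation
a=snap("wrist")
def ray(st,uv):
    a["st"]=st; return px2w(a,uv,0)[0],px2w(a,uv,200)[0]
A={"eef_pos":np.array([502.9,33,431.3]),"orientation":np.array([3.14,-.004,1.584])}
B={"eef_pos":np.array([495.6,-60.4,247.2]),"orientation":np.array([3.142,0,.003])}
for p,q in[((240,136),(185,228)),((322,131),(170,108))]:
    (a0,a1),(b0,b1)=ray(A,p),ray(B,q); u=a1-a0;v=b1-b0
    t=np.linalg.lstsq(np.c_[u,-v],b0-a0,rcond=None)[0]; print("basket",(a0+t[0]*u).round(),(b0+t[1]*v).round())
E
```

```text
time_s: 14.3
eef_pos: [574.6, 277.1, 245.5]
orientation: [3.141, 0.003, 0.003]
force: [0.4, -0.4, -0.5]
width: 0.6
grasp_force: 0.0
[574.6 277.1 245.5] [3.141e+00 3.000e-03 3.000e-03]
[(np.float64(0.8), [514.5, 283.7, 19.5], (23, 22), np.float64(22.0))]
[(np.float64(1.5), [576.8, 277.3, 19.5], (25, 24), np.float64(24.4))]
basket [440.  46.  40.] [436.  43.  41.]
basket [564.  54.  27.] [559.  52.  27.]
```

```bash
python3 -m inch '[{"x":0.01,"y":0.01,"z":-0.35,"rx":0,"ry":0,"rz":0},{"x":0.01,"y":0.01,"z":-0.7,"rx":0,"ry":0,"rz":0},{"x":0.01,"y":0.01,"z":-1,"rx":0,"ry":0,"rz":0},{"x":0.01,"y":0.01,"z":-1,"rx":0,"ry":0,"rz":0}]' >/dev/null
python3 -m inch '[{"x":0,"y":0,"z":-0.3,"rx":0,"ry":0,"rz":0},{"x":0,"y":0,"z":-0.6,"rx":0,"ry":0,"rz":0},{"x":0,"y":0,"z":-0.85,"rx":0,"ry":0,"rz":0},{"x":0,"y":0,"z":-1,"rx":0,"ry":0,"rz":0},{"x":0,"y":0,"z":-1,"rx":0,"ry":0,"rz":0},{"x":0,"y":0,"z":-1,"rx":0,"ry":0,"rz":0}]' 
python3 -m inch '[{"x":0,"y":0,"z":0,"rx":0,"ry":0,"rz":0},{"x":0,"y":0,"z":0,"rx":0,"ry":0,"rz":0},{"x":0,"y":0,"z":0,"rx":0,"ry":0,"rz":0},{"x":0,"y":0,"z":0,"rx":0,"ry":0,"rz":0},{"x":0,"y":0,"z":0,"rx":0,"ry":0,"rz":0},{"x":0,"y":0,"z":0,"rx":0,"ry":0,"rz":0}]' -1 40
python3 -m inch '[{"x":0,"y":0,"z":0.5,"rx":0,"ry":0,"rz":0},{"x":0,"y":0,"z":1,"rx":0,"ry":0,"rz":0},{"x":0,"y":0,"z":1,"rx":0,"ry":0,"rz":0}]'
python3 -m inch '[{"x":0,"y":-0.2,"z":0.5,"rx":0,"ry":0,"rz":0},{"x":0,"y":-0.2,"z":1,"rx":0,"ry":0,"rz":0},{"x":0,"y":-0.2,"z":1,"rx":0,"ry":0,"rz":0}]'
```

```text
time_s: 15.23
eef_pos: [577.9, 275.8, 8.3]
orientation: [3.141, -0.001, -0.002]
force: [-0.2, 0.1, 0.3]
width: 0.598
grasp_force: 0.0
time_s: 15.73
eef_pos: [579.0, 277.5, 10.1]
orientation: [-3.141, -0.004, -0.001]
force: [-0.8, -0.9, 8.1]
width: 0.28
grasp_force: 39.0
time_s: 15.98
eef_pos: [577.1, 277.3, 130.1]
orientation: [-3.141, -0.001, -0.0]
force: [2.1, 0.8, -0.4]
width: 0.279
grasp_force: 39.3
time_s: 16.23
eef_pos: [576.9, 252.1, 250.4]
orientation: [3.141, -0.002, -0.001]
force: [1.7, 1.1, 0.6]
width: 0.279
grasp_force: 39.4
```

```bash
python3 -m inch '[{"x":-0.15,"y":-0.88,"z":0,"rx":0,"ry":0,"rz":0},{"x":-0.15,"y":-0.88,"z":0,"rx":0,"ry":0,"rz":0},{"x":-0.15,"y":-0.88,"z":0,"rx":0,"ry":0,"rz":0}]' >/dev/null
python3 -m inch '[{"x":-0.14,"y":-0.88,"z":0,"rx":0,"ry":0,"rz":0},{"x":-0.14,"y":-0.88,"z":0,"rx":0,"ry":0,"rz":0},{"x":-0.14,"y":-0.88,"z":0,"rx":0,"ry":0,"rz":0}]' >/dev/null
python3 -m inch '[{"x":-0.14,"y":-0.87,"z":0,"rx":0,"ry":0,"rz":0},{"x":-0.14,"y":-0.87,"z":0,"rx":0,"ry":0,"rz":0},{"x":-0.14,"y":-0.87,"z":0,"rx":0,"ry":0,"rz":0},{"x":-0.14,"y":-0.87,"z":0,"rx":0,"ry":0,"rz":0},{"x":-0.14,"y":-0.87,"z":0,"rx":0,"ry":0,"rz":0}]'
cat >> m.py <<'E'
def scoop(s,cam="wrist"):
    for m in masks_of(cam,"scoop_grip")[:1]:
        l,t,w,h=m["box"]; print("scoop",round(m["score"],2),m["box"],"R/T/B@36",px2w(s,[(l+w-1,t+h/2),(l+w*.6,t),(l+w*.6,t+h-1)],36).round().tolist(),"handle@90",px2w(s,(l,t+h/2),90).round().tolist())
E
python3 - <<'E'
from m import *
s=snap("wrist"); save(s,"w10"); print(s["st"]["eef_pos"].round(1)); scoop(s)
a=dict(s); a["st"]={"eef_pos":np.array([495.6,-60.4,247.2]),"orientation":np.array([3.142,0,.003])}
l,t,w,h=178,122,183,72
print(px2w(a,[(l+w-1,t+h/2),(l+w*.6,t),(l+w*.6,t+h-1)],36).round().tolist())
E
```

```text
time_s: 17.15
eef_pos: [525.2, -64.2, 247.9]
orientation: [3.141, -0.001, -0.004]
force: [-0.4, 0.9, -0.3]
width: 0.282
grasp_force: 39.5
[525.2 -64.2 247.9]
scoop 0.77 [177.6, 150.3, 179.8, 69.0] R/T/B@36 [[512.0, -141.0, 36.0], [548.0, -68.0, 36.0], [475.0, -68.0, 36.0]] handle@90 [[528.0, 28.0, 90.0]]
[[511.0, -139.0, 36.0], [546.0, -65.0, 36.0], [474.0, -66.0, 36.0]]
```

```bash
python3 -m inch '[{"x":0,"y":0,"z":-0.35,"rx":0,"ry":0,"rz":0},{"x":0,"y":0,"z":-0.7,"rx":0,"ry":0,"rz":0},{"x":0,"y":0,"z":-1,"rx":0,"ry":0,"rz":0},{"x":0,"y":0,"z":-1,"rx":0,"ry":0,"rz":0}]' >/dev/null
python3 -m inch '[{"x":0,"y":0,"z":-0.3,"rx":0,"ry":0,"rz":0},{"x":0,"y":0,"z":-0.5,"rx":0,"ry":0,"rz":0},{"x":0,"y":0,"z":-0.7,"rx":0,"ry":0,"rz":0},{"x":0,"y":0,"z":-0.83,"rx":0,"ry":0,"rz":0},{"x":0,"y":0,"z":-0.92,"rx":0,"ry":0,"rz":0},{"x":0,"y":0,"z":-0.92,"rx":0,"ry":0,"rz":0}]' 
python3 -m inch '[{"x":0,"y":0,"z":0,"rx":0,"ry":0,"rz":0},{"x":0,"y":0,"z":0,"rx":0,"ry":0,"rz":0},{"x":0,"y":0,"z":0,"rx":0,"ry":0,"rz":0}]' -0.15
python3 -m inch '[{"x":0,"y":0,"z":0.2,"rx":0,"ry":0,"rz":0},{"x":0,"y":0,"z":0.5,"rx":0,"ry":0,"rz":0},{"x":0,"y":0,"z":1,"rx":0,"ry":0,"rz":0},{"x":0,"y":0,"z":1,"rx":0,"ry":0,"rz":0}]'
python3 -m inch '[{"x":0,"y":0.3,"z":0.92,"rx":0,"ry":0,"rz":0.3},{"x":0,"y":0.3,"z":0.92,"rx":0,"ry":0,"rz":0.3},{"x":0,"y":0.3,"z":0.92,"rx":0,"ry":0,"rz":0.3},{"x":0,"y":0.3,"z":0.92,"rx":0,"ry":0,"rz":0.3}]' 0.2 60 >/dev/null
python3 -m inch '[{"x":0,"y":0.9,"z":0,"rx":0,"ry":0,"rz":0.3},{"x":0,"y":0.9,"z":0,"rx":0,"ry":0,"rz":0.3},{"x":0,"y":0.9,"z":0,"rx":0,"ry":0,"rz":0.3},{"x":0,"y":0.9,"z":0,"rx":0,"ry":0,"rz":0.3}]' >/dev/null
python3 -m inch '[{"x":0,"y":0.9,"z":0,"rx":0,"ry":0,"rz":0.3},{"x":0,"y":0.9,"z":0,"rx":0,"ry":0,"rz":0.3},{"x":0,"y":0.9,"z":0,"rx":0,"ry":0,"rz":0.3},{"x":0,"y":0.9,"z":0,"rx":0,"ry":0,"rz":0.3}]' >/dev/null
python3 -m inch '[{"x":-0.09,"y":0.78,"z":0,"rx":0,"ry":0,"rz":0.1},{"x":-0.09,"y":0.78,"z":0,"rx":0,"ry":0,"rz":0.1},{"x":-0.09,"y":0.78,"z":0,"rx":0,"ry":0,"rz":0.1},{"x":-0.09,"y":0.78,"z":0,"rx":0,"ry":0,"rz":0.1},{"x":-0.09,"y":0.78,"z":0,"rx":0,"ry":0,"rz":0.1}]'
python3 - <<'E'
from m import *
s=snap("wrist"); save(s,"w11"); print(s["st"]["eef_pos"].round(1),s["st"]["orientation"].round(3))
print(blob(s,(514,283)))
E
```

```text
time_s: 18.08
eef_pos: [525.4, -61.6, 16.3]
orientation: [-3.141, 0.001, 0.001]
force: [-0.9, 0.4, -0.7]
width: 0.28
grasp_force: 44.9
time_s: 18.33
eef_pos: [526.7, -62.7, 18.2]
orientation: [3.141, -0.003, -0.0]
force: [0.0, 0.2, -0.3]
width: 0.424
grasp_force: 0.0
time_s: 18.67
eef_pos: [528.3, -62.6, 142.7]
orientation: [3.14, -0.008, -0.0]
force: [1.8, 0.6, 0.0]
width: 0.425
grasp_force: 0.0
time_s: 20.08
eef_pos: [514.3, 283.6, 247.7]
orientation: [3.141, 0.0, 1.572]
force: [0.2, -0.3, 0.5]
width: 0.602
grasp_force: 0.0
[514.3 283.6 247.7] [3.141 0.    1.572]
[(np.float64(1.2), [514.3, 284.2, 19.5], (24, 24), np.float64(24.4))]
```

```bash
python3 -m inch '[{"x":0,"y":0.01,"z":-0.35,"rx":0,"ry":0,"rz":0},{"x":0,"y":0.01,"z":-0.7,"rx":0,"ry":0,"rz":0},{"x":0,"y":0.01,"z":-1,"rx":0,"ry":0,"rz":0},{"x":0,"y":0.01,"z":-1,"rx":0,"ry":0,"rz":0}]' >/dev/null
python3 -m inch '[{"x":0,"y":0,"z":-0.3,"rx":0,"ry":0,"rz":0},{"x":0,"y":0,"z":-0.6,"rx":0,"ry":0,"rz":0},{"x":0,"y":0,"z":-0.85,"rx":0,"ry":0,"rz":0},{"x":0,"y":0,"z":-1,"rx":0,"ry":0,"rz":0},{"x":0,"y":0,"z":-1,"rx":0,"ry":0,"rz":0},{"x":0,"y":0,"z":-1,"rx":0,"ry":0,"rz":0}]' >/dev/null
python3 -m inch '[{"x":0,"y":0,"z":0,"rx":0,"ry":0,"rz":0},{"x":0,"y":0,"z":0,"rx":0,"ry":0,"rz":0},{"x":0,"y":0,"z":0,"rx":0,"ry":0,"rz":0},{"x":0,"y":0,"z":0,"rx":0,"ry":0,"rz":0},{"x":0,"y":0,"z":0,"rx":0,"ry":0,"rz":0},{"x":0,"y":0,"z":0,"rx":0,"ry":0,"rz":0}]' -1 40
python3 -m inch '[{"x":0,"y":0,"z":0.5,"rx":0,"ry":0,"rz":0},{"x":0,"y":0,"z":1,"rx":0,"ry":0,"rz":0},{"x":0,"y":0,"z":1,"rx":0,"ry":0,"rz":0}]' >/dev/null
python3 -m inch '[{"x":0,"y":-0.25,"z":0.5,"rx":0,"ry":0,"rz":0},{"x":0,"y":-0.25,"z":1,"rx":0,"ry":0,"rz":0},{"x":0,"y":-0.25,"z":1,"rx":0,"ry":0,"rz":0}]' >/dev/null
python3 -m inch '[{"x":0,"y":-1,"z":0,"rx":0,"ry":0,"rz":-0.3},{"x":0,"y":-1,"z":0,"rx":0,"ry":0,"rz":-0.3},{"x":0,"y":-1,"z":0,"rx":0,"ry":0,"rz":-0.3},{"x":0,"y":-1,"z":0,"rx":0,"ry":0,"rz":-0.3}]' >/dev/null
python3 -m inch '[{"x":0,"y":-1,"z":0,"rx":0,"ry":0,"rz":-0.3},{"x":0,"y":-1,"z":0,"rx":0,"ry":0,"rz":-0.3},{"x":0,"y":-1,"z":0,"rx":0,"ry":0,"rz":-0.3},{"x":0,"y":-1,"z":0,"rx":0,"ry":0,"rz":-0.3}]' >/dev/null
python3 -m inch '[{"x":-0.03,"y":-1,"z":0,"rx":0,"ry":0,"rz":-0.4},{"x":-0.03,"y":-1,"z":0,"rx":0,"ry":0,"rz":-0.4},{"x":-0.03,"y":-1,"z":0,"rx":0,"ry":0,"rz":-0.4},{"x":-0.03,"y":-1,"z":0,"rx":0,"ry":0,"rz":-0.4},{"x":-0.03,"y":-1,"z":0,"rx":0,"ry":0,"rz":-0.4},{"x":-0.03,"y":-1,"z":0,"rx":0,"ry":0,"rz":-0.4},{"x":-0.03,"y":-1,"z":0,"rx":0,"ry":0,"rz":-0.4}]'
python3 - <<'E'
from m import *
s=snap("wrist"); save(s,"w12"); print(s["st"]["eef_pos"].round(1)); scoop(s)
print(blob(s,(496,-62),26.5,25),blob(s,(525,-62),26.5,25))
E
```

```text
time_s: 21.47
eef_pos: [516.6, 284.7, 9.8]
orientation: [3.137, -0.001, 1.57]
force: [0.1, -1.0, 5.9]
width: 0.276
grasp_force: 38.9
time_s: 23.22
eef_pos: [511.2, -105.4, 247.8]
orientation: [3.141, -0.001, 0.004]
force: [-0.5, -0.1, -0.7]
width: 0.279
grasp_force: 39.4
[ 511.2 -105.4  247.8]
scoop 0.76 [132.6, 138.6, 183.9, 69.3] R/T/B@36 [[511.0, -139.0, 36.0], [546.0, -66.0, 36.0], [474.0, -64.0, 36.0]] handle@90 [[523.0, 26.0, 90.0]]
[(np.float64(13.8), [507.8, -69.1, 26.5], (94, 64), np.float64(24.0))] [(np.float64(18.6), [507.8, -69.1, 26.5], (94, 64), np.float64(25.1))]
```

```bash
python3 -m inch '[{"x":0,"y":-0.01,"z":-0.35,"rx":0,"ry":0,"rz":0},{"x":0,"y":-0.01,"z":-0.7,"rx":0,"ry":0,"rz":0},{"x":0,"y":-0.01,"z":-1,"rx":0,"ry":0,"rz":0},{"x":0,"y":-0.01,"z":-1,"rx":0,"ry":0,"rz":0}]' >/dev/null
python3 -m inch '[{"x":0,"y":0,"z":-0.3,"rx":0,"ry":0,"rz":0},{"x":0,"y":0,"z":-0.5,"rx":0,"ry":0,"rz":0},{"x":0,"y":0,"z":-0.7,"rx":0,"ry":0,"rz":0},{"x":0,"y":0,"z":-0.83,"rx":0,"ry":0,"rz":0},{"x":0,"y":0,"z":-0.92,"rx":0,"ry":0,"rz":0},{"x":0,"y":0,"z":-0.92,"rx":0,"ry":0,"rz":0}]' 
python3 -m inch '[{"x":0,"y":0,"z":0,"rx":0,"ry":0,"rz":0},{"x":0,"y":0,"z":0,"rx":0,"ry":0,"rz":0},{"x":0,"y":0,"z":0,"rx":0,"ry":0,"rz":0}]' -0.15
python3 -m inch '[{"x":0,"y":0,"z":0.2,"rx":0,"ry":0,"rz":0},{"x":0,"y":0,"z":0.5,"rx":0,"ry":0,"rz":0},{"x":0,"y":0,"z":1,"rx":0,"ry":0,"rz":0},{"x":0,"y":0,"z":1,"rx":0,"ry":0,"rz":0}]'
python3 -m inch '[{"x":0,"y":0,"z":0.92,"rx":0,"ry":0,"rz":0},{"x":0,"y":0,"z":0.92,"rx":0,"ry":0,"rz":0},{"x":0,"y":0,"z":0.92,"rx":0,"ry":0,"rz":0},{"x":0,"y":0,"z":0.92,"rx":0,"ry":0,"rz":0}]' 0.4 60 >/dev/null
python3 -m inch '[{"x":0,"y":0.8,"z":0,"rx":0,"ry":0,"rz":0.5},{"x":0,"y":0.8,"z":0,"rx":0,"ry":0,"rz":0.5},{"x":0,"y":0.8,"z":0,"rx":0,"ry":0,"rz":0.5},{"x":0,"y":0.8,"z":0,"rx":0,"ry":0,"rz":0.5},{"x":0,"y":0.8,"z":0,"rx":0,"ry":0,"rz":0.5},{"x":0,"y":0.8,"z":0,"rx":0,"ry":0,"rz":0.5},{"x":0,"y":0.8,"z":0,"rx":0,"ry":0,"rz":0.5}]' >/dev/null
python3 -m inch '[{"x":0.02,"y":0.85,"z":-0.12,"rx":0,"ry":0,"rz":0.5},{"x":0.02,"y":0.85,"z":-0.12,"rx":0,"ry":0,"rz":0.5},{"x":0.02,"y":0.85,"z":-0.12,"rx":0,"ry":0,"rz":0.5},{"x":0.02,"y":0.85,"z":-0.12,"rx":0,"ry":0,"rz":0.5},{"x":0.02,"y":0.85,"z":-0.12,"rx":0,"ry":0,"rz":0.5},{"x":0.02,"y":0.85,"z":-0.12,"rx":0,"ry":0,"rz":0.5},{"x":0.02,"y":0.85,"z":-0.12,"rx":0,"ry":0,"rz":0.5},{"x":0.02,"y":0.85,"z":-0.12,"rx":0,"ry":0,"rz":0.5}]'
python3 - <<'E'
from m import *
s=snap("wrist"); save(s,"w13"); print(s["st"]["eef_pos"].round(1),s["st"]["orientation"].round(3)); scoop(s)
E
python3 -m inch '[{"x":0,"y":0,"z":0,"rx":-0.07,"ry":0,"rz":0},{"x":0,"y":0,"z":0,"rx":-0.14,"ry":0,"rz":0},{"x":0,"y":0,"z":0,"rx":-0.21,"ry":0,"rz":0},{"x":0,"y":0,"z":0,"rx":-0.278,"ry":0,"rz":0},{"x":0,"y":0,"z":0,"rx":-0.278,"ry":0,"rz":0},{"x":0,"y":0,"z":0,"rx":-0.278,"ry":0,"rz":0}]'
python3 - <<'E'
from m import *
s=snap("wrist"); save(s,"w14"); print(s["st"]["eef_pos"].round(1),s["st"]["orientation"].round(3),s["st"]["qpos"].round(2)); scoop(s)
for n in("w13","w14"): 
    pass
a=cv2.imread("pics/w13.png");b=cv2.imread("pics/w14.png")
cv2.imwrite("pics/m2.png",np.hstack([a[:,80:480],b[:,80:480]]))
E
```

```text
time_s: 24.15
eef_pos: [510.9, -106.8, 16.1]
orientation: [-3.141, 0.001, 0.001]
force: [0.7, -0.3, -0.8]
width: 0.281
grasp_force: 44.1
time_s: 24.4
eef_pos: [512.3, -107.4, 18.0]
orientation: [3.14, -0.003, -0.0]
force: [-0.5, -0.1, -0.2]
width: 0.424
grasp_force: 0.0
time_s: 24.73
eef_pos: [513.9, -107.2, 142.4]
orientation: [3.139, -0.008, 0.0]
force: [0.7, -0.4, 0.7]
width: 0.427
grasp_force: 0.0
time_s: 26.32
eef_pos: [513.3, 91.1, 232.8]
orientation: [3.141, 0.0, 1.571]
force: [-0.1, -0.4, -0.3]
width: 0.698
grasp_force: 0.0
[513.3  91.1 232.8] [3.141 0.    1.571]
scoop 0.81 [245.3, 241.1, 64.4, 111.7] R/T/B@36 [[545.0, -48.0, 36.0], [517.0, 20.0, 36.0], [518.0, -125.0, 36.0]] handle@90 [[481.0, -12.0, 90.0]]
time_s: 26.92
eef_pos: [512.8, 93.1, 231.5]
orientation: [-3.14, 0.434, 1.575]
force: [0.3, 0.1, -0.6]
width: 0.7
grasp_force: 0.0
[512.8  93.1 231.5] [-3.14   0.434  1.575] [ 0.28  0.27 -0.9   1.68  0.56  1.57 -0.71]
scoop 0.81 [245.5, 156.8, 65.2, 93.1] R/T/B@36 [[545.0, -43.0, 36.0], [517.0, 20.0, 36.0], [518.0, -123.0, 36.0]] handle@90 [[481.0, 8.0, 90.0]]
```

View pics/m2.png

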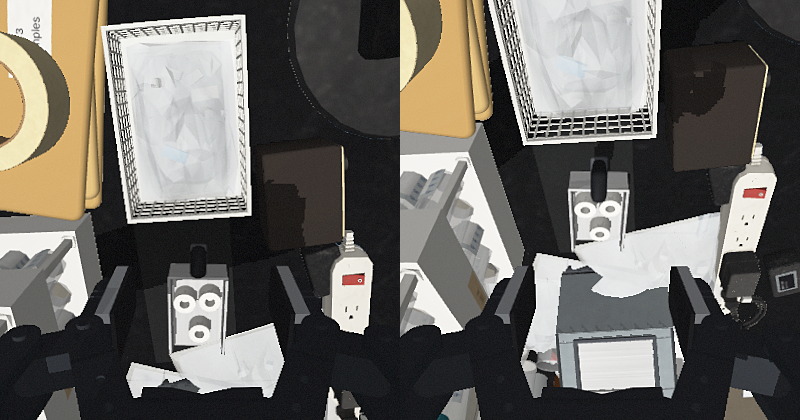

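```bash
python3 -m inch '[{"x":-0.01,"y":-0.12,"z":-0.26,"rx":0,"ry":0,"rz":0},{"x":-0.01,"y":-0.24,"z":-0.5,"rx":0,"ry":0,"rz":0},{"x":-0.01,"y":-0.36,"z":-0.76,"rx":0,"ry":0,"rz":0},{"x":-0.01,"y":-0.36,"z":-0.76,"rx":0,"ry":0,"rz":0}]'
python3 -m inch '[{"x":0,"y":-0.07,"z":-0.15,"rx":0,"ry":0,"rz":0},{"x":0,"y":-0.14,"z":-0.3,"rx":0,"ry":0,"rz":0},{"x":0,"y":-0.21,"z":-0.45,"rx":0,"ry":0,"rz":0},{"x":0,"y":-0.28,"z":-0.6,"rx":0,"ry":0,"rz":0},{"x":0,"y":-0.36,"z":-0.75,"rx":0,"ry":0,"rz":0},{"x":0,"y":-0.36,"z":-0.75,"rx":0,"ry":0,"rz":0},{"x":0,"y":-0.36,"z":-0.75,"rx":0,"ry":0,"rz":0}]'
python3 -m inch '[{"x":0,"y":0,"z":0,"rx":0,"ry":0,"rz":0},{"x":0,"y":0,"z":0,"rx":0,"ry":0,"rz":0},{"x":0,"y":0,"z":0,"rx":0,"ry":0,"rz":0},{"x":0,"y":0,"z":0,"rx":0,"ry":0,"rz":0},{"x":0,"y":0,"z":0,"rx":0,"ry":0,"rz":0},{"x":0,"y":0,"z":0,"rx":0,"ry":0,"rz":0},{"x":0,"y":0,"z":0,"rx":0,"ry":0,"rz":0},{"x":0,"y":0,"z":0,"rx":0,"ry":0,"rz":0}]' -1 100
```

```text
time_s: 27.35
eef_pos: [509.2, 40.3, 137.0]
orientation: [-3.134, 0.44, 1.564]
force: [-0.8, -1.1, 0.2]
width: 0.702
grasp_force: 0.0
time_s: 27.93
eef_pos: [512.7, 3.4, 52.4]
orientation: [3.14, 0.437, 1.566]
force: [0.4, 0.5, -0.2]
width: 0.7
grasp_force: 0.0
time_s: 28.6
eef_pos: [512.7, 5.1, 52.3]
orientation: [3.14, 0.437, 1.57]
force: [-2.2, 2.3, 5.6]
width: 0.153
grasp_force: 97.3
```

```bash
cat > plan.py <<'E'
import numpy as np
d=np.array([.0958,-.9954]); S=np.array([539.7,-200.3])
def tcp(p,s,D):
    p=np.radians(p); u=(s+D)*.7071-147.1*np.cos(p)+47*np.sin(p); z=123.5+(s-D)*.7071+147.1*np.sin(p)+47*np.cos(p)
    return np.array([*(S+u*d),z])
def trav(L): # pitch-20 straight path, lip slope/depth
    return 15+.423*L, .906*L
if __name__=="__main__":
    base=np.array([512.2,4.5,51.3]); prev=base
    for p,s,D in[(0,15-.423*44-20,-.906*44-40),(20,*trav(-44)),(20,*trav(0)),(20,*trav(25)),(28,22,29),(36,18,35),(44,15,40),(50,12,45),(55,12,45)]:
        t=tcp(p,s,D); print(p,round(s),round(D),t.round(1),"step/120",((t-prev)/120).round(3)); prev=t
E
python3 plan.py
```

```text
0 -24 -80 [518.6  19.  210.3] step/120 [0.053 0.12  1.325]
20 -4 -40 [525.1 -48.1 243.6] step/120 [ 0.054 -0.559  0.278]
20 15 0 [529.  -89.3 228.6] step/120 [ 0.033 -0.343 -0.125]
20 26 23 [ 531.3 -112.7  220. ] step/120 [ 0.019 -0.195 -0.071]
28 22 29 [ 532.8 -128.9  229.1] step/120 [ 0.013 -0.135  0.076]
36 18 35 [ 534.5 -146.6  236. ] step/120 [ 0.014 -0.148  0.057]
44 15 40 [ 536.4 -166.2  241.8] step/120 [ 0.016 -0.163  0.049]
50 12 45 [ 538.  -182.1  243.1] step/120 [ 0.013 -0.133  0.01 ]
55 12 45 [ 539.2 -194.8  247.6] step/120 [ 0.01  -0.105  0.038]
```

```bash
python3 -m inch '[{"x":0,"y":0,"z":0.05,"rx":0,"ry":0,"rz":0},{"x":0,"y":0,"z":0.15,"rx":0,"ry":0,"rz":0},{"x":0,"y":0,"z":0.3,"rx":0,"ry":0,"rz":0},{"x":0,"y":0,"z":0.45,"rx":0,"ry":0,"rz":0},{"x":0,"y":0,"z":0.6,"rx":0,"ry":0,"rz":0},{"x":0,"y":0,"z":0.75,"rx":0,"ry":0,"rz":0},{"x":0,"y":0,"z":0.85,"rx":0,"ry":0,"rz":0},{"x":0,"y":0,"z":0.9,"rx":0,"ry":0,"rz":0}]'
python3 -m inch '[{"x":0.01,"y":0,"z":0.05,"rx":0,"ry":0,"rz":0},{"x":0.02,"y":0,"z":0.15,"rx":0,"ry":0,"rz":0.02},{"x":0.03,"y":0,"z":0.3,"rx":0,"ry":0,"rz":0.04},{"x":0.05,"y":0,"z":0.45,"rx":0,"ry":0,"rz":0.061},{"x":0.05,"y":0,"z":0.55,"rx":0,"ry":0,"rz":0.061},{"x":0.05,"y":0,"z":0.65,"rx":0,"ry":0,"rz":0.061},{"x":0.05,"y":0,"z":0.7,"rx":0,"ry":0,"rz":0.061},{"x":0.05,"y":0,"z":0.7,"rx":0,"ry":0,"rz":0.061}]'
python3 - <<'E'
from m import *
for c in("wrist","scene"):
    s=snap(c); save(s,"l_"+c); report(c,["scoop_grip","bush1_mid"])
    if c=="wrist":
        st=s["st"];W=R.from_euler('xyz',st["orientation"]).as_matrix(); print(st["eef_pos"].round(1),st["orientation"].round(3),st["force"].round(2))
        # white blobs size near scoop
    m=(s["frame"].min(2)>150).astype(np.uint8)
E
```

```text
time_s: 29.27
eef_pos: [512.9, 4.8, 161.3]
orientation: [3.138, 0.436, 1.569]
force: [0.6, -0.2, -2.0]
width: 0.153
grasp_force: 97.2
time_s: 29.93
eef_pos: [518.7, 4.6, 244.2]
orientation: [3.139, 0.437, 1.664]
force: [-0.5, 0.1, -2.6]
width: 0.152
grasp_force: 97.3
scoop_grip [(0.9, [222, 221, 121, 135], [280.3, 277.8])]
bush1_mid []
[518.7   4.6 244.2] [3.139 0.437 1.664] [-0.47  0.1  -2.56]
scoop_grip [(0.47, [209, 223, 13, 16], [215.6, 230.6])]
bush1_mid []
```

```bash
python3 -m inch '[{"x":0.01,"y":-0.04,"z":0,"rx":0.02,"ry":0.002,"rz":0},{"x":0.02,"y":-0.1,"z":0,"rx":0.05,"ry":0.005,"rz":0},{"x":0.03,"y":-0.18,"z":0,"rx":0.09,"ry":0.009,"rz":0},{"x":0.04,"y":-0.26,"z":0,"rx":0.13,"ry":0.013,"rz":0},{"x":0.05,"y":-0.34,"z":0,"rx":0.17,"ry":0.017,"rz":0},{"x":0.057,"y":-0.4,"z":0,"rx":0.2,"ry":0.02,"rz":0},{"x":0.057,"y":-0.438,"z":0,"rx":0.221,"ry":0.021,"rz":0},{"x":0.057,"y":-0.438,"z":0,"rx":0.221,"ry":0.021,"rz":0}]'
python3 - <<'E'
from m import *
s=snap("wrist"); save(s,"pre"); st=s["st"]; print(st["eef_pos"].round(1),st["orientation"].round(3),st["force"].round(2))
d=np.array([.0958,-.9954,0]);e=np.array([.9954,.0958,0]);p=np.radians(20)
f=d*np.cos(p)-[0,0,np.sin(p)]; up=d*np.sin(p)+[0,0,np.cos(p)]
lip=st["eef_pos"]+147.1*f-47*up
print("lip",lip.round(), "px pred: lip L/R, rim front L/R, rim back L/R",w2px(s,[lip+k*32.5*e-b*f+h*up for b,h in((0,0),(0,32),(118,32)) for k in(-1,1)]).round(0).tolist())
m=masks_of("wrist","scoop_grip")[0]; print(m["score"],m["box"])
# predicted face features
S=np.array([533.7,-200.9,123.5]); t=d*.7071+[0,0,.7071]
q=[S+k*47.5*e+a*t for a in(0,66) for k in(-1,1)]
print("mouth px pred",w2px(s,q).round(0).tolist()); report("wrist",["flap","tumbler"])
# fit check in scene/side
for c in("scene","side"):
    a=snap(c); print(c,"mouth px",w2px(a,q).round(0).tolist()); report(c,["flap"])
E
```

```text
time_s: 30.9
eef_pos: [524.5, -52.3, 242.6]
orientation: [-3.141, 0.088, 1.66]
force: [0.4, -0.3, -2.8]
width: 0.149
grasp_force: 97.3
[524.5 -52.3 242.6] [-3.141  0.088  1.66 ] [ 0.45 -0.33 -2.8 ]
lip [ 536. -174.  148.] px pred: lip L/R, rim front L/R, rim back L/R [[243.0, 332.0], [320.0, 332.0], [240.0, 370.0], [323.0, 370.0], [221.0, 287.0], [340.0, 287.0]]
0.62 [219.0, 222.4, 124.0, 132.8]
mouth px pred [[226.0, 335.0], [327.0, 334.0], [223.0, 411.0], [330.0, 411.0]]
flap [(0.83, [261, 349, 44, 46], [282.3, 372.8])]
tumbler [(0.66, [191, 255, 161, 150], [262.7, 338.4])]
scene mouth px [[251.0, 237.0], [266.0, 261.0], [237.0, 237.0], [252.0, 261.0]]
flap [(0.69, [238, 236, 25, 23], [250.8, 247.2])]
side mouth px [[263.0, 256.0], [295.0, 267.0], [253.0, 254.0], [287.0, 266.0]]
flap []
```

```bash
python3 -m inch '[{"x":0.005,"y":-0.05,"z":-0.02,"rx":0,"ry":0,"rz":0},{"x":0.015,"y":-0.12,"z":-0.045,"rx":0,"ry":0,"rz":0},{"x":0.02,"y":-0.2,"z":-0.073,"rx":0,"ry":0,"rz":0},{"x":0.025,"y":-0.26,"z":-0.095,"rx":0,"ry":0,"rz":0},{"x":0.03,"y":-0.31,"z":-0.113,"rx":0,"ry":0,"rz":0},{"x":0.033,"y":-0.343,"z":-0.125,"rx":0,"ry":0,"rz":0},{"x":0.033,"y":-0.343,"z":-0.125,"rx":0,"ry":0,"rz":0}]'
python3 -m inch '[{"x":0.004,"y":-0.04,"z":-0.015,"rx":0,"ry":0,"rz":0},{"x":0.008,"y":-0.08,"z":-0.03,"rx":0,"ry":0,"rz":0},{"x":0.011,"y":-0.12,"z":-0.044,"rx":0,"ry":0,"rz":0},{"x":0.015,"y":-0.16,"z":-0.058,"rx":0,"ry":0,"rz":0},{"x":0.019,"y":-0.195,"z":-0.071,"rx":0,"ry":0,"rz":0},{"x":0.019,"y":-0.195,"z":-0.071,"rx":0,"ry":0,"rz":0},{"x":0.019,"y":-0.195,"z":-0.071,"rx":0,"ry":0,"rz":0}]'
```

```text
time_s: 31.88
eef_pos: [528.7, -90.5, 227.6]
orientation: [-3.141, 0.088, 1.664]
force: [0.1, 0.0, -1.8]
width: 0.148
grasp_force: 97.4
time_s: 32.47
eef_pos: [531.2, -112.8, 219.6]
orientation: [3.141, 0.088, 1.665]
force: [-0.3, 1.8, -1.6]
width: 0.148
grasp_force: 97.4
```

```bash
python3 -m inch '[{"x":0.006,"y":-0.067,"z":0.038,"rx":0.044,"ry":0.004,"rz":0},{"x":0.013,"y":-0.135,"z":0.076,"rx":0.0885,"ry":0.0085,"rz":0},{"x":0.02,"y":-0.21,"z":0.105,"rx":0.133,"ry":0.013,"rz":0},{"x":0.027,"y":-0.283,"z":0.133,"rx":0.177,"ry":0.017,"rz":0},{"x":0.035,"y":-0.365,"z":0.158,"rx":0.221,"ry":0.021,"rz":0},{"x":0.043,"y":-0.446,"z":0.182,"rx":0.265,"ry":0.0255,"rz":0},{"x":0.043,"y":-0.446,"z":0.182,"rx":0.265,"ry":0.0255,"rz":0}]'
python3 -m inch '[{"x":0.007,"y":-0.067,"z":0.005,"rx":0.033,"ry":0.003,"rz":0},{"x":0.013,"y":-0.133,"z":0.01,"rx":0.067,"ry":0.0065,"rz":0},{"x":0.018,"y":-0.185,"z":0.03,"rx":0.095,"ry":0.009,"rz":0},{"x":0.023,"y":-0.238,"z":0.048,"rx":0.122,"ry":0.0115,"rz":0},{"x":0.023,"y":-0.238,"z":0.048,"rx":0.122,"ry":0.0115,"rz":0},{"x":0.023,"y":-0.238,"z":0.048,"rx":0.122,"ry":0.0115,"rz":0}]'
python3 -m inch '[{"x":0,"y":0,"z":0,"rx":0,"ry":0,"rz":0},{"x":0,"y":0,"z":0,"rx":0,"ry":0,"rz":0},{"x":0,"y":0,"z":0,"rx":0,"ry":0,"rz":0},{"x":0,"y":0,"z":0,"rx":0,"ry":0,"rz":0},{"x":0,"y":0,"z":0,"rx":0,"ry":0,"rz":0},{"x":0,"y":0,"z":0,"rx":0,"ry":0,"rz":0},{"x":0,"y":0,"z":0,"rx":0,"ry":0,"rz":0},{"x":0,"y":0,"z":0,"rx":0,"ry":0,"rz":0}]'
python3 - <<'E'
from m import *
s=snap("wrist"); save(s,"dump"); st=s["st"]; print(st["eef_pos"].round(1),st["orientation"].round(3),st["force"].round(2),st["qpos"].round(2))
report("wrist",["scoop_grip","bush1_mid","flap"])
d=np.array([.0958,-.9954,0]);e=np.array([.9954,.0958,0]);p=np.radians(55)
f=d*np.cos(p)-[0,0,np.sin(p)]; up=d*np.sin(p)+[0,0,np.cos(p)]
lip=st["eef_pos"]+147.1*f-47*up
q=w2px(s,[lip+k*30*e-b*f+3*up for b in(5,115) for k in(-1,1)]).round(0); print("pan px",q.tolist())
g=s["frame"]; x0,y0=q.min(0).astype(int); x1,y1=q.max(0).astype(int)
print("white px in pan",int((g[max(y0,0):y1,x0:x1].min(2)>200).sum()),g[max(y0,0):y1:10,x0:x1:10].mean(2).astype(int).tolist())
E
```

```text
time_s: 33.05
eef_pos: [535.5, -172.0, 239.9]
orientation: [-3.139, -0.332, 1.657]
force: [-0.6, -1.0, -4.5]
width: 0.149
grasp_force: 97.9
time_s: 33.55
eef_pos: [538.5, -194.5, 246.2]
orientation: [-3.139, -0.521, 1.665]
force: [-0.9, 2.1, -1.8]
width: 0.153
grasp_force: 97.9
time_s: 34.22
eef_pos: [539.3, -194.5, 247.6]
orientation: [3.141, -0.523, 1.666]
force: [0.2, 2.9, -2.4]
width: 0.147
grasp_force: 97.9
[ 539.3 -194.5  247.6] [ 3.141 -0.523  1.666] [ 0.24  2.87 -2.36] [ 1.02  0.45 -0.65  1.42 -0.19  1.61  0.51]
scoop_grip [(0.86, [220, 222, 122, 130], [281.1, 277.8])]
bush1_mid []
flap [(0.5, [147, 268, 248, 148], [268.0, 328.8]), (0.39, [267, 351, 35, 7], [285.1, 354.3])]
pan px [[244.0, 332.0], [316.0, 332.0], [231.0, 248.0], [330.0, 248.0]]
white px in pan 488 [[198, 199, 199, 200, 27, 24, 24, 92, 198, 197], [199, 199, 201, 200, 27, 28, 24, 183, 199, 198], [199, 200, 165, 146, 28, 23, 19, 107, 145, 197], [204, 43, 149, 139, 26, 22, 27, 19, 144, 39], [72, 14, 145, 88, 28, 27, 28, 30, 146, 38], [38, 40, 145, 27, 34, 37, 34, 32, 146, 41], [40, 36, 30, 44, 30, 32, 29, 44, 57, 37], [35, 46, 41, 35, 26, 28, 30, 46, 39, 44], [38, 41, 39, 39, 27, 30, 30, 49, 38, 40]]
```

Run:
```python
import cv2
for n in("pre","dump"):
    g=cv2.imread(f"pics/{n}.png",0)
    print(n)
    for y in range(215,375,5): print(y,"".join(" .:-=+*#%@"[min(9,int(v)//26)] for v in g[y,210:355:2]))
```

```text
pre
215 ..............................     =*#@%%%#%%%%%%%%%%%%%%%%%%%%%%%%%%%%%%
220 ........................  **@%%%%%%%%%%%%%%%%%%%%%%%%%%%%%%%%%%%%%%%%%%%%
225  .............  **%%%%%%%%%# ......         %%%%%%%%%%%%%%%%%%%%%%%%%%%%%
230  ........=%%%%%%%%%%%%%%%%@ :......:.:.......#%%%%%%%%%%%%%%%%%%%%%%%%%%%
235   ........-##%%%%%%%%%%%%%@ ...          ....#%%%%%%%%%%%%%%%%%%%%%%%%%%%
240   .    ..:------:::::::::::...             . #*####*#**#******%%%%%%%%%%%
245 %@#+   . ===============-==..              ..-===============-+%%%%%%%%%%
250 %%%%%##%*===-=====-===-====..               .===-=====-=======-%%%%%%%%%%
255 %%%%%#%%#-============-=-==..               .====-=--==---=----%%%%%%%%%%
260 %%%%%-..=============------.                .:------==--=-=-===:%%%%%%%%%
265 %@....::==-=-==--==-=------                   ------==------=---%#%%%%%#%
270 %:------=============-----:                   ------======-====-%##%%%%%%
275 :------======-      :-----:                   :-----:      -=-=-:%%%%%%%%
280 -------=====.   ..  ------.                   .------.   .  :====-.######
285 
[... 3200 characters left out ...]
30 .......................  ... ............... .... .......................
335 .......................      ............... .... .......................
340 .......................    . ............... ............................
345 ...................       .     ...........  .. .....     .             .
350 ......................   :  @  ....... .... #..:.........................
355 ......................   @@@%*=:         :=====+.. ......................
360 .....................    -...:.....:.........:.:    .....................
365 .....................   .:...::::.:::::::::::::-.   .....................
370 .....................   .::::::--::::-:-:::--:::   ......................
```

```bash
python3 -m inch '[{"x":-0.004,"y":0.04,"z":0.055,"rx":0,"ry":0,"rz":0},{"x":0,"y":0,"z":0,"rx":0,"ry":0,"rz":0},{"x":-0.004,"y":0.04,"z":0.055,"rx":0,"ry":0,"rz":0},{"x":0,"y":0,"z":0,"rx":0,"ry":0,"rz":0},{"x":-0.004,"y":0.04,"z":0.055,"rx":0,"ry":0,"rz":0},{"x":0,"y":0,"z":0,"rx":0,"ry":0,"rz":0},{"x":0,"y":0,"z":0,"rx":0,"ry":0,"rz":0},{"x":0,"y":0,"z":0,"rx":0,"ry":0,"rz":0}]'
python3 -m inch '[{"x":-0.005,"y":0.053,"z":-0.018,"rx":-0.027,"ry":-0.0025,"rz":0},{"x":-0.01,"y":0.105,"z":-0.038,"rx":-0.055,"ry":-0.005,"rz":0},{"x":-0.023,"y":0.238,"z":-0.048,"rx":-0.122,"ry":-0.0115,"rz":0},{"x":-0.031,"y":0.319,"z":-0.072,"rx":-0.166,"ry":-0.016,"rz":0},{"x":-0.039,"y":0.401,"z":-0.097,"rx":-0.21,"ry":-0.02,"rz":0},{"x":-0.046,"y":0.474,"z":-0.125,"rx":-0.254,"ry":-0.0245,"rz":0},{"x":-0.053,"y":0.549,"z":-0.154,"rx":-0.2985,"ry":-0.0285,"rz":0},{"x":-0.066,"y":0.684,"z":-0.23,"rx":-0.387,"ry":-0.037,"rz":0}]'
python3 -m inch '[{"x":-0.005,"y":0.05,"z":0.018,"rx":0,"ry":0,"rz":0},{"x":-0.019,"y":0.195,"z":0.071,"rx":0,"ry":0,"rz":0},{"x":-0.052,"y":0.538,"z":0.196,"rx":0,"ry":0,"rz":0},{"x":-0.052,"y":0.538,"z":0.196,"rx":0,"ry":0,"rz":0},{"x":-0.052,"y":0.538,"z":0.196,"rx":0,"ry":0,"rz":0},{"x":-0.052,"y":0.538,"z":0.196,"rx":0,"ry":0,"rz":0},{"x":-0.052,"y":0.538,"z":0.196,"rx":0,"ry":0,"rz":0}]'
python3 -m inch '[{"x":-0.01,"y":0.05,"z":0,"rx":-0.05,"ry":-0.005,"rz":-0.015},{"x":-0.03,"y":0.2,"z":0,"rx":-0.1,"ry":-0.01,"rz":-0.03},{"x":-0.057,"y":0.438,"z":0,"rx":-0.15,"ry":-0.015,"rz":-0.05},{"x":-0.057,"y":0.438,"z":0,"rx":-0.221,"ry":-0.021,"rz":-0.061},{"x":-0.057,"y":0.438,"z":0,"rx":-0.221,"ry":-0.021,"rz":-0.061},{"x":-0.057,"y":0.438,"z":0,"rx":-0.221,"ry":-0.021,"rz":-0.061},{"x":-0.057,"y":0.438,"z":0,"rx":-0.221,"ry":-0.021,"rz":-0.061}]'
python3 - <<'E'
from m import *
f=[]
for c in("scene","side"):
  s=snap(c); save(s,"aft_"+c); f.append(get_state()["force"])
  q=w2px(s,[(541,-25,245-44),(480,-25,201),(480,-140,201),(541,-140,201)]); print(c,"pan px",q.round().tolist())
  x0,y0=q.min(0).astype(int);x1,y1=q.max(0).astype(int)
  g=s["frame"].mean(2)
  for y in range(y0-4,y1+5): print("".join(" .:-=+*#%@"[min(9,int(v)//26)] for v in g[y,x0-4:x1+5]))
for _ in range(6): snapshot("side"); f.append(get_state()["force"])
print(np.mean(f,0).round(2),get_state()["eef_pos"].round(1),get_state()["orientation"].round(3))
E
```

```text
time_s: 35.08
eef_pos: [539.3, -195.2, 246.7]
orientation: [3.141, -0.522, 1.665]
force: [0.6, 2.3, -2.6]
width: 0.153
grasp_force: 98.1
time_s: 35.75
eef_pos: [532.1, -117.2, 220.8]
orientation: [3.138, 0.079, 1.658]
force: [1.1, 1.1, -2.5]
width: 0.147
grasp_force: 98.2
time_s: 36.33
eef_pos: [525.1, -49.9, 243.2]
orientation: [3.141, 0.074, 1.663]
force: [-0.2, 0.2, -1.3]
width: 0.15
grasp_force: 98.5
time_s: 36.92
eef_pos: [518.3, 2.8, 242.7]
orientation: [3.124, 0.421, 1.563]
force: [0.4, -0.8, -1.6]
width: 0.154
grasp_force: 98.3
scene pan px [[312.0, 217.0], [303.0, 201.0], [269.0, 215.0], [277.0, 231.0]]
=================++++=+#%%%%%%%%@@@@%%#***++****+=:..
================++++++*#@@%%%%%@@@@%%##*++=+++++=-...
========++++===+++++++#%@@@@%@@@@%%%###++========:...
=======++++===+#*++++*%%@@@@%@%%%%##*+++*+=+++++=:..:
====++++++++==*%%####%%%@@@@@%%%##**+===**=+***+-...:
==++++++++++==*%@%%%%%@@@@@%%%%#+++==--=+*++***=:...-
==++++++++++=+#%@@@%@@@@%%%%%#*+===----==+*+++=-....:
++++*#*++++++*%@@@@@@@%%%%#**+==------====++=--:.. ..
++++*%%#***##%%@@@@@%%%%#*+====-=---=====-+*=-::
[... 3051 characters left out ...]
######**+=---=+**##**######*
#####*+==+**###############**+=----=+*###**######*
#####*+=+**################*+=----==+*###########*
#####*++**################*+=----==+******#######*
#####*++*#################*+=----=+**********#####
####*++**#################*+=---=+***************#
###*+==+**###############**==--=+**#**************
##*+====++****###########*+====+******************
#*+========++***#########*+===+****#**************
*+=========--==+**######*+====+*******************
*+========-:..:-=+**####*+=--=+*******************
+========-:.   .:-=++****+=--=+*******************
=========-:      ..:-=+++=-::=+*******************
[-0.28  0.09 -1.75] [518.2   3.7 243.4] [3.123 0.422 1.563]
```

Run:
```python
from h import *
f=R.identity()
# commanded composition from grasp orientation
def rv(a): return R.from_rotvec(np.array(a)*np.pi/2)
seq=[(0,0,.061),(.221,.021,0),(.265,.0255,0),(.122,.0115,0),(-.387,-.037,0),(-.221,-.021,-.061)]
for a in seq: f=rv(a)*f
print("correction units",(f.inv().as_rotvec()/(np.pi/2)).round(4))
st=get_state(); o=R.from_euler('xyz',[np.pi,.436,1.571]); print("measured corr",((o*R.from_euler('xyz',st["orientation"]).inv()).as_rotvec()/(np.pi/2)).round(4))
```

```text
correction units [-0.0003  0.0105 -0.0013]
measured corr [-0.0092  0.0109  0.0001]
```

```bash
python3 -m inch '[{"x":-0.08,"y":0.02,"z":-0.3,"rx":-0.005,"ry":0.0105,"rz":0},{"x":-0.167,"y":0.04,"z":-0.6,"rx":-0.005,"ry":0.0105,"rz":0},{"x":-0.167,"y":0.04,"z":-0.9,"rx":-0.005,"ry":0.0105,"rz":0},{"x":-0.167,"y":0.04,"z":-1,"rx":-0.005,"ry":0.0105,"rz":0},{"x":-0.167,"y":0.04,"z":-1,"rx":-0.005,"ry":0.0105,"rz":0}]'
python3 -m inch '[{"x":0,"y":0,"z":-0.15,"rx":0,"ry":0,"rz":0},{"x":0,"y":0,"z":-0.3,"rx":0,"ry":0,"rz":0},{"x":0,"y":0,"z":-0.42,"rx":0,"ry":0,"rz":0},{"x":0,"y":0,"z":-0.5,"rx":0,"ry":0,"rz":0},{"x":0,"y":0,"z":-0.55,"rx":0,"ry":0,"rz":0},{"x":0,"y":0,"z":-0.58,"rx":0,"ry":0,"rz":0},{"x":0,"y":0,"z":-0.59,"rx":0,"ry":0,"rz":0},{"x":0,"y":0,"z":-0.59,"rx":0,"ry":0,"rz":0}]'
python3 -m inch '[{"x":0,"y":0,"z":0,"rx":0,"ry":0,"rz":0},{"x":0,"y":0,"z":0,"rx":0,"ry":0,"rz":0},{"x":0,"y":0,"z":0,"rx":0,"ry":0,"rz":0}]'
```

```text
time_s: 37.73
eef_pos: [496.1, 8.4, 120.5]
orientation: [-3.135, 0.43, 1.575]
force: [-0.5, -0.8, -2.5]
width: 0.153
grasp_force: 98.2
time_s: 38.4
eef_pos: [498.7, 9.3, 53.5]
orientation: [3.14, 0.431, 1.572]
force: [-0.4, 0.3, 1.9]
width: 0.155
grasp_force: 98.9
time_s: 38.65
eef_pos: [498.7, 9.4, 53.3]
orientation: [3.14, 0.43, 1.572]
force: [-1.5, 2.0, 4.8]
width: 0.15
grasp_force: 98.9
```

```bash
python3 -m inch '[{"x":0,"y":0,"z":0,"rx":0,"ry":0,"rz":0},{"x":0,"y":0,"z":0,"rx":0,"ry":0,"rz":0},{"x":0,"y":0,"z":0,"rx":0,"ry":0,"rz":0},{"x":0,"y":0,"z":0,"rx":0,"ry":0,"rz":0},{"x":0,"y":0,"z":0,"rx":0,"ry":0,"rz":0}]' 0.3 40
python3 -m inch '[{"x":0,"y":0.07,"z":0.15,"rx":0,"ry":0,"rz":0},{"x":0,"y":0.21,"z":0.45,"rx":0,"ry":0,"rz":0},{"x":0,"y":0.36,"z":0.75,"rx":0,"ry":0,"rz":0},{"x":0,"y":0.36,"z":0.75,"rx":0,"ry":0,"rz":0}]'
python3 -m inch '[{"x":0,"y":0.2,"z":0.5,"rx":0.07,"ry":0,"rz":0},{"x":0,"y":0.36,"z":1,"rx":0.14,"ry":0,"rz":0},{"x":0,"y":0.36,"z":1,"rx":0.21,"ry":0,"rz":0},{"x":0,"y":0.36,"z":1,"rx":0.278,"ry":0,"rz":0},{"x":0,"y":0.36,"z":1,"rx":0.278,"ry":0,"rz":0},{"x":0,"y":0.36,"z":1,"rx":0.278,"ry":0,"rz":0}]' -1
python3 - <<'E'
from m import *
s=snap("wrist"); save(s,"put"); st=s["st"]; print(st["eef_pos"].round(1),st["orientation"].round(3)); scoop(s); report("wrist",["mat"])
m=masks_of("wrist","mat")[0]; l,t,w,h=m["box"]; print("mat",px2w(s,[(l,t),(l+w,t),(l+w,t+h),(l,t+h)],4).round().tolist())
E
```

```text
time_s: 39.07
eef_pos: [498.0, 9.2, 52.2]
orientation: [3.142, 0.429, 1.572]
force: [-0.2, 0.2, 1.0]
width: 0.649
grasp_force: 0.0
time_s: 39.4
eef_pos: [501.6, 58.1, 148.6]
orientation: [3.13, 0.425, 1.573]
force: [0.9, 0.5, -0.5]
width: 0.651
grasp_force: 0.0
time_s: 39.9
eef_pos: [498.0, 92.9, 261.8]
orientation: [3.141, -0.003, 1.567]
force: [-0.3, 0.1, -0.4]
width: -0.001
grasp_force: 0.0
[498.   92.9 261.8] [ 3.141e+00 -3.000e-03  1.567e+00]
scoop 0.9 [252.3, 234.7, 60.6, 38.4] R/T/B@36 [[534.0, -6.0, 36.0], [507.0, 18.0, 36.0], [507.0, -30.0, 36.0]] handle@90 [[470.0, 21.0, 90.0]]
mat [(0.59, [231, 201, 94, 118], [278.5, 242.6])]
mat [[439.0, 47.0, 4.0], [551.0, 46.0, 4.0], [558.0, -121.0, 4.0], [431.0, -121.0, 4.0]]
```

```bash
python3 -m inch '[{"x":0,"y":-0.93,"z":0,"rx":0,"ry":0,"rz":0},{"x":0,"y":-0.93,"z":0,"rx":0,"ry":0,"rz":0},{"x":0,"y":-0.93,"z":0,"rx":0,"ry":0,"rz":0}]' >/dev/null
python3 -m inch '[{"x":0,"y":-0.93,"z":0,"rx":0,"ry":0,"rz":0},{"x":0,"y":-0.93,"z":0,"rx":0,"ry":0,"rz":0},{"x":0,"y":-0.93,"z":0,"rx":0,"ry":0,"rz":0}]' >/dev/null
python3 -m inch '[{"x":0.01,"y":-0.93,"z":0,"rx":0,"ry":0,"rz":0},{"x":0.01,"y":-0.93,"z":0,"rx":0,"ry":0,"rz":0},{"x":0.01,"y":-0.93,"z":0,"rx":0,"ry":0,"rz":0},{"x":0.01,"y":-0.93,"z":0,"rx":0,"ry":0,"rz":0}]'
python3 -m inch '[{"x":0,"y":-0.2,"z":0,"rx":0,"ry":0,"rz":0},{"x":0,"y":-0.35,"z":0,"rx":0,"ry":0,"rz":0},{"x":0,"y":-0.47,"z":0,"rx":0,"ry":0,"rz":0},{"x":0,"y":-0.59,"z":0,"rx":0,"ry":0,"rz":0},{"x":0,"y":-0.7,"z":0,"rx":0,"ry":0,"rz":0},{"x":0,"y":-0.8,"z":0,"rx":0,"ry":0,"rz":0},{"x":0,"y":-0.88,"z":0,"rx":0,"ry":0,"rz":0},{"x":0,"y":-0.88,"z":0,"rx":0,"ry":0,"rz":0}]'
python3 -m inch '[{"x":0,"y":0.1,"z":0.2,"rx":0,"ry":0,"rz":0},{"x":0,"y":0.3,"z":0.6,"rx":0,"ry":0,"rz":0},{"x":0,"y":0.6,"z":1,"rx":0,"ry":0,"rz":0},{"x":0,"y":1,"z":1,"rx":0,"ry":0,"rz":0},{"x":0,"y":1,"z":1,"rx":0,"ry":0,"rz":0}]'
python3 -m inch '[{"x":0,"y":0.9,"z":0,"rx":0,"ry":0,"rz":0},{"x":0,"y":0.9,"z":0,"rx":0,"ry":0,"rz":0},{"x":0,"y":0.9,"z":0,"rx":0,"ry":0,"rz":0},{"x":0,"y":0.9,"z":0,"rx":0,"ry":0,"rz":0}]'
python3 - <<'E'
from m import *
s=snap("scene"); save(s,"fin"); report("scene",["isolator","scoop_grip","mat","beaker"])
h=np.array([501,-333,226]);d=np.array([.0958,-.9954,0])
g=s["frame"].mean(2).astype(int)
for n,k in(("off",-1),("on",1)):
    q=w2px(s,[h+k*L*np.sin(.6)*d+[0,0,L*np.cos(.6)] for L in(40,50,62)]).round().astype(int); print(n,q.tolist(),[g[y-1:y+2,x-1:x+2].mean().round() for x,y in q])
    o=cv2.imread("pics/scene0.png").mean(2); o2=cv2.imread("pics/sc2.png").mean(2)
    print(" start(on):",[o[y-1:y+2,x-1:x+2].mean().round() for x,y in q]," mid(off):",[o2[y-1:y+2,x-1:x+2].mean().round() for x,y in q])
scp=w2px(s,[(496,-78,20)]); print("scoop expect",scp.round())
# flap/mouth pixels vs start
q=w2px(s,[(536,-224,147)]).round().astype(int)[0]; print("mouth lum now/start",g[q[1]-3:q[1]+4,q[0]-3:q[0]+4].mean(),cv2.imread("pics/scene0.png").mean(2)[q[1]-3:q[1]+4,q[0]-3:q[0]+4].mean())
E
```

```text
time_s: 40.93
eef_pos: [497.5, -245.9, 259.8]
orientation: [-3.138, -0.006, 1.564]
force: [0.2, -0.6, -0.9]
width: -0.003
grasp_force: 0.0
time_s: 41.6
eef_pos: [499.4, -338.1, 261.9]
orientation: [-3.139, -0.02, 1.576]
force: [-4.7, 13.7, 4.9]
width: 0.002
grasp_force: 7.0
time_s: 42.02
eef_pos: [500.4, -222.2, 385.7]
orientation: [3.136, -0.006, 1.574]
force: [1.0, 1.4, 0.4]
width: -0.001
grasp_force: 0.0
time_s: 42.35
eef_pos: [500.0, -109.2, 383.7]
orientation: [3.139, -0.007, 1.583]
force: [0.4, 0.2, 0.3]
width: 0.001
grasp_force: 0.0
isolator [(0.51, [196, 237, 11, 5], [199.8, 237.9])]
scoop_grip [(0.97, [267, 217, 53, 36], [292.5, 238.0])]
mat [(0.55, [258, 216, 68, 45], [299.0, 240.3])]
beaker [(0.48, [171, 244, 15, 19], [181.3, 254.2])]
off [[216, 232], [218, 229], [220, 227]] [np.float64(187.0), np.float64(212.0), np.float64(210.0)]
 start(on): [np.float64(187.0), np.float64(212.0), np.float64(211.0)]  mid(off): [np.float64(41.0), np.float64(48.0), np.float64(89.0)]
on [[202, 239], [200, 238], [197, 238]] [np.float64(33.0), np.float64(32.0), np.float64(40.0)]
 start(on): [np.float64(34.0), np.float64(34.0), np.float64(41.0)]  mid(off): [np.float64(147.0), np.float64(196.0), np.float64(214.0)]
scoop expect [[289. 240.]]
mouth lum now/start 145.9591836734694 181.9931972789116
```

```bash
python3 -m inch '[{"x":0,"y":0.9,"z":0,"rx":0,"ry":0,"rz":0},{"x":0,"y":0.9,"z":0,"rx":0,"ry":0,"rz":0},{"x":0,"y":0.9,"z":0,"rx":0,"ry":0,"rz":0},{"x":0,"y":0.9,"z":0,"rx":0,"ry":0,"rz":0}]' >/dev/null
python3 -m inch '[{"x":0,"y":1,"z":0.4,"rx":0,"ry":0,"rz":0},{"x":0,"y":1,"z":0.4,"rx":0,"ry":0,"rz":0},{"x":0,"y":1,"z":0.4,"rx":0,"ry":0,"rz":0},{"x":0,"y":1,"z":0.4,"rx":0,"ry":0,"rz":0}]' >/dev/null
python3 -m inch '[{"x":0.2,"y":1,"z":0,"rx":0,"ry":0,"rz":0},{"x":0.2,"y":1,"z":0,"rx":0,"ry":0,"rz":0},{"x":0.2,"y":1,"z":0,"rx":0,"ry":0,"rz":0},{"x":0.2,"y":1,"z":0,"rx":0,"ry":0,"rz":0},{"x":0.2,"y":1,"z":0,"rx":0,"ry":0,"rz":0}]'
python3 - <<'E'
from m import *
s=snap("scene"); save(s,"fin2"); g=s["frame"].mean(2)
o=cv2.imread("pics/scene0.png").mean(2)
for n,f in(("start",o),("now",g)):
    print(n)
    for y in range(232,266): print("".join(" .:-=+*#%@"[min(9,int(v)//26)] for v in f[y,225:280]))
w=snap("wrist"); save(w,"look"); print(w["st"]["eef_pos"].round()); m=(w["frame"].min(2)>165).astype(np.uint8)
n,l,st,c=cv2.connectedComponentsWithStats(m)
for i in range(1,n):
    x,y,ww,hh,a=st[i]
    if 40<a<700 and .6<ww/hh<1.6 and ww>8: print(px2w(w,c[i],15)[0].round().tolist(),ww,hh,a)
E
```

```text
time_s: 43.68
eef_pos: [523.5, 232.8, 428.9]
orientation: [-3.139, -0.009, 1.577]
force: [0.6, -0.9, 0.2]
width: -0.004
grasp_force: 0.0
start
***+++++++++++++++++++++=-.............................
****+++++++++++++++++++++=--:.........................:
*****++++==================++-.....................::-=
*****++++=---==-===========+*-...................:-==+*
******++++--++***********+=+*=:................:-=+#*++
*******+++==+***########**++*+:..............:-=+*+*+==
*****#*++++==**###########*++=:..............:=*++====-
*******++++==+**##########*+=-:............::-=+===--=-
********++++==+**#########**+=-:...........:-=-=----=++
*********+++==+**#*########**=-:.........::-==-=====+*#
******##*++++==+**##########*+=--:....:...:-====+++*#%%
*****###**++++==****#*######**+==-.:......:-==+*###%%%%
*****##*+**+++==+**##*#######*+==-::.:--:.:=**#%%%%%%%%
************+++==+***#**######*+=-:::=*+=-:-*#%%%%%%%%%
+***#*******++++==***##**#####**==--=*##*+--+%%%%%%%%%%
+*######*****+++==+*#*#*##*###**+===*#####*==*%%%%%%%%%
*##%%%%##****++++==+****#**####**+==*######*=+%%%%%%%%%
#%%%%
[... 2505 characters left out ...]
+*%%%%%%%%%##
#################****++++=======----------=*#%%%%%%%%%#
#################*****++++================++*#%%%%%%%%%
#################*****+++++++++++++++++++++++*#%%%%%%%%
##################******++++++++++++++++++++++*#%%%%###
##################******++++++++++++++++++++++*#%%#####
##################******++++++++++++++++===+===*#%##%%#
[524. 230. 429.]
[215.0, 425.0, 15.0] 13 20 80
[200.0, 411.0, 15.0] 19 14 89
[136.0, 398.0, 15.0] 12 17 54
[142.0, 366.0, 15.0] 19 15 99
[107.0, 347.0, 15.0] 23 25 130
[136.0, 329.0, 15.0] 22 17 122
[357.0, 230.0, 15.0] 28 34 668
[72.0, 71.0, 15.0] 11 12 63
[204.0, -23.0, 15.0] 17 17 62
[-55.0, -259.0, 15.0] 32 22 224
[323.0, -225.0, 15.0] 11 12 60
```

```bash
python3 -c "
from cell import job_done; print(job_done())"
```

```text
the job is handed in; nothing more can be done
None
```

The job is handed in at about 44 s: the three bushes I found went into the tumbler, the flap shut, the isolator is back on and the scoop stands on its mat; I could not see inside, so the bushes being in rests on the emptied pan and the drop in carried weight.

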